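Hold a sample slide flush on the tilted window of a slide reader

ROBOT

A 6-joint arm with a two-finger parallel gripper is mounted at the origin on the work surface. World frame = base frame: x ahead of the robot, y to its left, z up, the work surface at z = 0. Lengths are in mm, angles in rad, forces in N, time in s.
With the tool pointing down it reaches from about 300 to 775 mm from the base axis. Payload 14.6 kg.
Tool frame: the origin (TCP) lies at the very end of the fingers, on their centre line; the grasp point (between the pads) lies manip.grip_depth behind it (manip.grip_depth is the distance from the TCP to the grasp point, in mm); x points along the fingers, z is the direction in which the jaws open and shut, and the axes are right-handed (so a half turn about x gives the same grasp; the last joint's range is limited). The gripper opens to 94 mm and grips with 3 to 60 N. Pads are 16 mm wide; open, the fingers measure 119 mm over their backs; the gripper's body (75 mm by 177 mm) begins 78 mm behind the grasp point.
Start: joints at [1.163, 0.3, 1.521, -0, 1.321, -0.067], TCP at [183.83, 518.359, 173.346] pointing down, gripper open.
Joint ranges: [-3.03, 3.03], [-0.79, 2.21], [0.23, 2.52], [-1.04, 4.18], [0, 3.07], [-2.55, 2.55]. Speed limits (rad/s): [2.22, 2.22, 2.57, 3.14, 3.14, 3.14].

INTERFACE

Orientations are given as [roll, pitch, yaw] about the fixed x, y, z axes, in that order (R = Rz(yaw) Ry(pitch) Rx(roll)).
In Python, from cell import manip gives the robot as it stands.
- The arm moves only by the tool step_arm, never from a script. Its argument "commands" is one flat list of numbers, 7 for each row, row after row: the shift along the tool's x, y, z in m, then the turn, a rotation vector about the tool's x, y, z in degrees, then the finger opening in m, from 0 to 0.094. A call has 1 to 5 rows; each row shifts and turns the commanded pose from where the row before left it, along the tool's axes as they then stand; what a row does not reach is not made up. A row lasts 1/8 s, in which the tool goes at most 62.5 mm and 10.7 degrees, less where a joint would pass 70% of its speed; a pose out of reach is approached as far as the arm can. A call with a gripper value outside its range is refused whole. The fingers move at their own pace and stop on an object; "squeeze" is the grip in N (left out, the last holds). Time passes only in rows, so rows that do not move let the fingers close. It gives the time, the measured TCP pose, the force and the opening at its end, in the units of the state.
- manip.read_state(): the state, without advancing time (a new reading comes with each control period).
- manip.camera(name): name is "scene" or "top" or "wrist"; returns the picture (400x640x3 uint8, red, green, blue); there is no depth.
- manip.camera_model(name): a dict with "intrinsics" (3x3 intrinsics, pixels), "origin" and "orientation" of the camera in the world; the wrist camera has in their place "tool_from_camera" (4x4, takes a point from camera to tool coordinates, whose origin is the TCP and whose axes are the tool frame's). Camera axes: x right, y up, looking along -z (the intrinsics and any distortion apply to the point x, -y, -z); pixel columns grow to the right and rows downward; lengths in mm; the calibration is good to about 2 mm. A picture is of the moment at which its call begins: read the wrist's pose just before it. camera_model takes no time and is no camera call.
- manip.sign_off(): hands the job in, once; it reports no verdict.
Trained networks look in the newest picture that a camera, given by its name, has taken for a name from the list of things; names that differ only in an ending like _2 or _b are one class to them, and where a whole thing is asked for, a point or a joint stands for the part that bears it (a point fixed in the world has none). Each returns a list of dicts, best first, with "score" (0 to 1); they miss things now and then, are a little off and sometimes report something else, mostly with a low value. They report only what shows in the picture. A call takes as long as a camera call. They do not tell look-alikes from the thing itself.
- manip.find_in(thing, camera): "centre" ([row, column] in pixels, amid what is visible of it).
- manip.outline_of(thing, camera): "pixels" (400x640 bool, what is visible of it) and "centre" ([row, column] in pixels, amid what is visible of it).
The state is a dict: "clock": time; "joints": joint angles; "qd": joint speeds; "effort": joint torques, N m; "eef_pos": TCP position; "eef_rot": TCP orientation; "wrist_force": force on the tool from outside, world axes, zero at the start; "moment": the same for the moment, N m; "finger_gap": finger opening in mm.
Only numpy, scipy, OpenCV 4.12 (cv2) and the standard library are available. Lean on these libraries where they do the work, as an engineer would, in place of code of your own. Each camera call takes 0.05 s, during which the arm holds its last target. There are 200 camera calls.

TASK

Use the spatula, not the fingers, to lever up the slide reader's black dust cover by its lip, swing the cover right back until it stands well clear of the stage, and lay the spatula down on the bench away from the reader. Then pick up the metal slide carrier by its upright rib and set it gently, flat underside down, onto the middle of the sloped, sprung window plate with its length running up the slope, tilted to match so that it lies flush, and finish while still gripping it there with a light steady push of about 6 N that presses the window plate part way down its spring travel: do not let go. Leave the vial, the tip box and the loose cap where they are.

Things in the scene. Friction and masses are not known exactly. Their poses are not given: they have to be found in the camera images.
- reader: Slide reader, fixed to the bench: white base 165 x 150 x 30 mm, carrying a tilted grey stage under a black hinged dust cover. Origin: on the bench under the base, 77 mm behind the base's front; x points from its low front (robot side) to its high rear, y to its left, z up.
- stage: Grey stage plate of the reader, 115 mm (x, up the slope) x 112 mm (y) x 16 mm. Origin: middle of its lower front edge, on the tilt axis, 50 mm above the bench and 55 mm in front of the reader's origin. x points up the slope, z out of the face. The slope differs from run to run, 0.2 to 0.45 rad, and is clamped: it does not yield.
- platen: Sprung window plate in the stage: dark steel plate 92 (x, up the slope) x 50 mm with a flat glass window 80 x 38 mm in it, standing 6 mm proud of the stage face and parallel to it. It gives straight in along the face's normal, 6 mm to its stop, with about 2.5 N per mm; it does not tilt. Origin: centre of its upper face; axes as the stage's.
- window (a point): Centre of the window plate's upper face, 55 mm up the slope from the stage's front edge and 22 mm out from the stage's underside. It moves with the window plate. x up the slope, y across, z out of the face. Its height is 82 to 94 mm at rest.
- cover: Black flat dust cover, no handle, 135 x 104 x 4 mm, 80 g; closed at the start, parallel to the stage face, underside 8 mm off it. Origin: middle of its hinge line at the rear upper edge; x runs from lip to hinge, z out of its outer side, plate from z = 0 (underside) to 4 mm. Turns up and back about y, up to 2.4 rad, with about 1 N at the lip; stays where left (stiff hinge).
- cover_lip (a point): Middle of the cover's free front edge, on its underside, 135 mm from the hinge. Closed, it overhangs the stage plate's front edge by 18 mm, with free space below it down to the white base (30 mm above the bench).
- slide: Slide carrier lying on the bench, aluminium with a glass slide: flat plate 76 (x) x 34 (y) x 5 mm, with an upright rib along x in its middle, 50 mm long, 12 mm wide, top at 32 mm above the underside. 80 g, give or take a third. Origin: centre of the underside. Either end may go up the slope.
- spatula: Spatula lying on the bench: wooden handle 110 (x) x 14 (y) x 18 mm high, then a steel blade 18 mm wide, 3 mm thick, reaching 160 mm from the origin along +x at mid height of the handle (105 mm of blade are free). 70 g, balances 10 mm ahead of the origin. Origin: centre of the handle's underside.
- spatula_tip (a point): Tip of the spatula blade, mid thickness, 9 mm above the handle's underside; axes as the spatula's.
- vial: Bystander: small glass vial with white cap, 28 mm across, 58 mm high. Origin: centre of underside.
- tip_box: Bystander: pipette tip box, 85 x 60 x 42 mm, clear with a yellow lid. Origin: centre of underside.
- cap: Bystander: loose blue screw cap, 30 mm across, 14 mm high. Origin: centre of underside.
Things that resemble listed ones, but are neither listed nor needed, are in the scene too. There is more than one size of the spatula; the job needs the larger. What is shaped like the slide but purple is not meant.

How it is judged (in metres and radians):
On the way, in this order (a step that is already met when the one before it is completed fails the run):
1. the spatula is lifting the cover: lip raised at least 25 mm off the stage face, spatula bearing on the cover (z of cover_lip in the frame of window above 0.025 m and contact force between spatula and cover above 0.2 N), for 0.1 s.
2. the cover stands open (lip beyond 30 mm up-slope of the window's centre, so opened by some 75 degrees or more) and the spatula lies released on the bench (x of cover_lip in the frame of window above 0.03 m and height (world z) of spatula below 0.02 m and contact force between the fingers and spatula below 0.1 N and linear speed of spatula below 0.05 m/s), for 0.2 s.
At the end, for the whole second after the job is handed in: Cover open, lip over 30 mm up-slope of window centre; spatula on the bench clear of the reader; carrier within 10 mm of window centre, length within 8 degrees of the slope's, flush within 0.05 rad and 2 mm, at rest, still gripped and pressed on the window plate with 2 to 15 N (x of cover_lip in the frame of window above 0.03 m and height (world z) of spatula below 0.02 m and contact force between spatula and reader below 0.1 N and contact force between the fingers and spatula below 0.1 N and angle between the z axis of slide and the z axis of window, either way round below 0.05 rad and angle between the x axis of slide and the x axis of window, either way round below 0.14 rad and x of slide in the frame of window between -0.01 and 0.01 m and y of slide in the frame of window between -0.01 and 0.01 m and z of slide in the frame of window between -0.003 and 0.002 m and contact force between slide and platen between 2 and 15 N and contact force between the fingers and slide above 2 N and linear speed of slide below 0.01 m/s); the arm keeps its last pose, push and grip.
It fails at once if the fingers touch the cover before it has been raised by the spatula (contact force between the fingers and cover above 0.5 N and z of cover_lip in the frame of window below 0.025 m and x of cover_lip in the frame of window below 0 m).
It fails at once if the slide is slammed onto the window plate (over 40 N) (contact force between slide and platen above 40 N).
It fails at once if the vial is disturbed (distance of vial from where it was at the start of the episode above 0.03 m).
It fails at once if the tip box is disturbed (distance of tip_box from where it was at the start of the episode above 0.03 m).
It fails at once if the cap is disturbed (distance of cap from where it was at the start of the episode above 0.03 m).
It also fails if it takes over 67 s, if anything falls off the work surface, if the arm or the gripper's body presses on something with over 40 N, if the wrist force passes 120 N, or if a joint passes its speed limit or range.

## Working session

There is one attempt and no reset: what is moved stays moved. The work goes in short steps, Python scripts to look and compute and a tool call to move; the robot and the scene stay as the last step left them, time stands still between calls to the robot, and variables do not carry over. Pictures are saved under pics/ and viewed, about 8 in all and at most 12, crops included, and the job is handed in when it is done.

Besides the shell and the picture viewer there is one more tool, called after ">>>" as a command line: name --argument value ..., lists and objects as JSON in quotes. step_arm: Moves the arm, as the interface text tells. Its arguments: {"type":"object","properties":{"commands":{"type":"array"},"squeeze":{"type":"number"}},"required":["commands"]}

```bash
ls; mkdir -p pics; python3 - <<'E'
from cell import manip
import cv2,numpy as np
print(manip.read_state(), manip.grip_depth)
ims=[manip.camera(n) for n in("scene","top")]
for n,i in zip(("scene","top"),ims):
    cv2.imwrite(f"pics/{n}0.png",i[...,::-1])
    m=manip.camera_model(n);print(n,{k:np.round(v,4).tolist() if not isinstance(v,str) else v for k,v in m.items()})
    for t in("spatula","slide","cover","vial","tip_box","cap","cover_lip","stage","spatula_tip"):
        print(t,[(np.round(d["centre"]).tolist(),round(d["score"],2)) for d in manip.find_in(t,n)])
print({k:np.array(v).round(4).tolist() for k,v in manip.camera_model("wrist").items()})
E
```

```text
pics
{'clock': 0.0, 'joints': array([ 1.16341140e+00,  3.00474112e-01,  1.52159572e+00, -5.15648571e-06,
        1.32069120e+00, -6.66100833e-02]), 'qd': array([-1.09563217e-03,  2.14736700e-03, -6.53846657e-05,  3.08525144e-04,
       -7.99993999e-04,  3.04896293e-04]), 'effort': array([ 2.94448755e-04, -5.31809700e+01, -3.52731299e+01,  7.07899220e-02,
        2.45124620e-02, -6.45804903e-05]), 'eef_pos': array([183.70810974, 518.08922619, 172.77850709]), 'eef_rot': array([ 3.07925732,  1.56962794, -1.97390523]), 'wrist_force': array([-0.01213881,  0.82372108,  0.12647033]), 'moment': array([0.03335376, 0.0465701 , 0.01050035]), 'finger_gap': 94.01178932484719} 18.8
scene {'intrinsics': [[411.5501, 0.0, 312.1601], [0.0, 411.5501, 204.0087], [0.0, 0.0, 1.0]], 'origin': [948.2821, -701.4718, 608.841], 'orientation': [0.9353, 0.0078, 0.4942]}
spatula [([309.0, 223.0], 0.83), ([235.0, 194.0], 0.81)]
slide [([251.0, 293.0], 0.9), ([223.0, 258.0], 0.75), ([166.0, 339.0], 0.65)]
cover [([162.0, 339.0], 0.58)]
vial [([187.0, 348.0], 0.66), ([235.0, 334.0], 0.52)]
tip_box [([311.0, 343.0], 
[... 280 characters left out ...]
], [0.0, 0.0, 1.0]], 'origin': [375.4059, -39.701, 974.4444], 'orientation': [0.2041, 0.001, -1.5308]}
spatula [([288.0, 390.0], 0.87), ([186.0, 271.0], 0.65), ([207.0, 433.0], 0.56)]
slide [([196.0, 363.0], 0.69), ([237.0, 347.0], 0.6)]
cover [([184.0, 272.0], 0.98)]
vial []
tip_box [([133.0, 406.0], 0.8)]
cap [([260.0, 210.0], 0.43)]
cover_lip [([180.0, 271.0], 0.8)]
stage [([183.0, 269.0], 0.88)]
spatula_tip [([212.0, 433.0], 0.95), ([285.0, 391.0], 0.91)]
{'intrinsics': [[340.2031, 0.0, 324.0429], [0.0, 340.2031, 198.0385], [0.0, 0.0, 1.0]], 'tool_from_camera': [[0.0001, 0.2261, -0.9741, -211.7635], [-0.0005, 0.9741, 0.2261, 64.765], [1.0, 0.0004, 0.0002, -0.7116], [0.0, 0.0, 0.0, 1.0]]}
```

View pics/scene0.png

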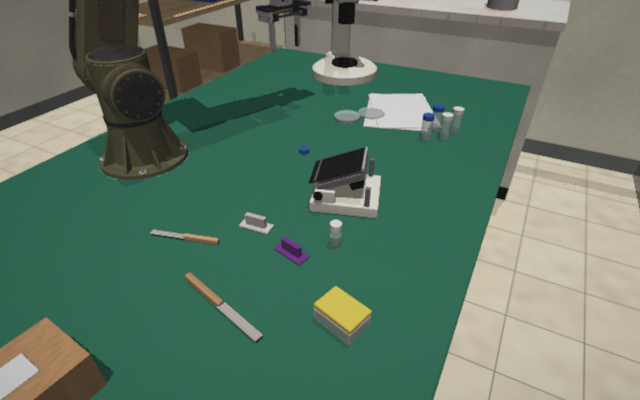

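View pics/top0.png

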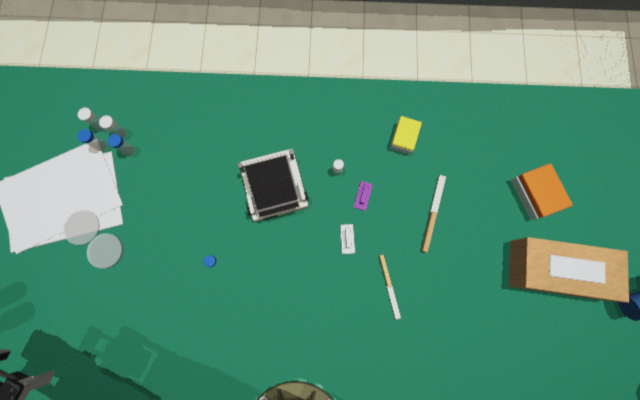

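The top view shows the look-alikes clearly. Spatulas: the large one is at (213,434) with its blade tip at (177,442), and a smaller one is at (288,390). Carriers: the silver one is at (239,348), and the purple decoy is at (196,363). The reader is at (184,272), vial at (166,338), tip box at (135,406) and cap at (261,209). I choose the large spatula and the silver carrier.

```bash
cat > h.py <<'E'
from cell import manip
import cv2,numpy as np
from scipy.spatial.transform import Rotation as R
def E(rpy): return R.from_euler('xyz',rpy).as_matrix()
def cam(n,st=None):
    m=manip.camera_model(n);K=np.array(m['intrinsics'])
    if n=='wrist':
        st=st or manip.read_state()
        T=np.eye(4);T[:3,:3]=E(st['eef_rot']);T[:3,3]=st['eef_pos'];T=T@np.array(m['tool_from_camera'])
        return K,T[:3,:3],T[:3,3]
    return K,E(m['orientation']),np.array(m['origin'])
def proj(c,P):
    K,Rc,o=c;q=(np.atleast_2d(P)-o)@Rc;q=q*[1,-1,-1];u=q@K.T;return u[:,:2]/u[:,2:]   # (col,row)
def back(c,uv,z):
    K,Rc,o=c;uv=np.atleast_2d(uv).astype(float);d=np.c_[uv,np.ones(len(uv))]@np.linalg.inv(K).T*[1,-1,-1]@Rc.T
    return o+d*((z-o[2])/d[:,2])[:,None]
def box(mask): return cv2.minAreaRect(np.argwhere(mask)[:,::-1].astype(np.float32))
E
python3 - <<'E'
from h import *
c=cam('top');im=manip.camera('top')
for t,z in(('spatula',12),('slide',5),('cover',90),('vial',58),('tip_box',42),('cap',14)):
    for d in manip.outline_of(t,'top'):
        b=box(d['pixels']);p=cv2.boxPoints(b)
        w=back(c,p,z);mid=w.mean(0);
        e=sorted([(w[1]-w[0],),(w[2]-w[1],)],key=lambda v:np.linalg.norm(v[0]))
        L=e[1][0];S=e[0][0]
        print(t,round(d['score'],2),'px',np.round(b[0]),'world',mid.round(0),'len',np.linalg.norm(L).round(),np.linalg.norm(S).round(),'yaw',np.degrees(np.arctan2(L[1],L[0])).round(1))
st=cv2.resize(im[130:250,220:460],(800,400),interpolation=cv2.INTER_CUBIC)
s=manip.camera('scene')
s2=cv2.resize(s[140:220,295:395],(500,400),interpolation=cv2.INTER_CUBIC)
cv2.imwrite('pics/c1.png',np.vstack([st,np.hstack([s2,np.zeros((400,300,3),np.uint8)])])[:, :, ::-1])
E
```

```text
spatula 0.61 px [389. 286.] world [ 361. -223.   12.] len 160.0 16.0 yaw -164.5
spatula 0.57 px [433. 212.] world [ 558. -340.   12.] len 218.0 23.0 yaw -14.8
slide 0.78 px [363. 195.] world [ 598. -153.    5.] len 73.0 34.0 yaw -12.6
slide 0.54 px [348. 238.] world [ 479. -114.    5.] len 75.0 33.0 yaw -176.0
cover 0.97 px [271. 184.] world [598.  86.  90.] len 149.0 112.0 yaw -162.2
vial 0.51 px [338. 166.] world [659. -80.  58.] len 35.0 24.0 yaw -178.5
tip_box 0.56 px [406. 135.] world [ 761. -261.   42.] len 100.0 65.0 yaw -16.3
cap 0.6 px [210. 260.] world [406. 241.  14.] len 27.0 26.0 yaw -41.2
```

View pics/c1.png

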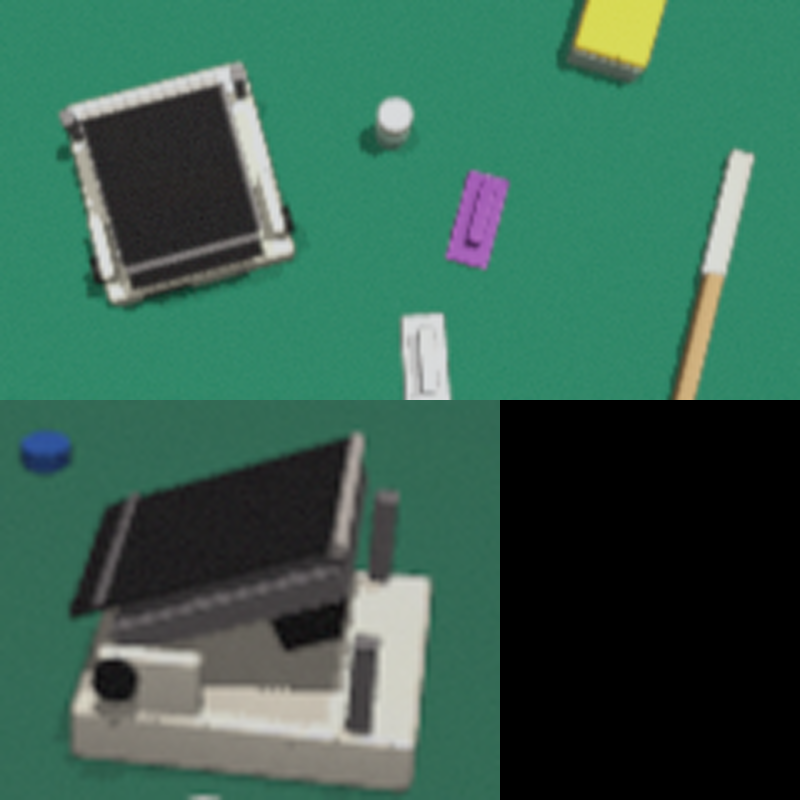

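The crop confirms the picks. The reader's base front corners are at top-view pixels (254,221) and (308,206), and the cover lip is on the robot side. Next I fit the reader's pose and slope from these corners.

```bash
cat >> h.py <<'E'
def rd(p):  # reader x,y,yaw,slope -> fn mapping stage coords to world, and reader->world
    x,y,a,s=p;Rz=R.from_euler('z',a).as_matrix();Rs=Rz@R.from_euler('y',-s).as_matrix()
    o=np.array([x,y,0.]);so=o+Rz@np.array([-55,0,50.])
    return (lambda q:o+np.atleast_2d(q)@Rz.T),(lambda q:so+np.atleast_2d(q)@Rs.T),Rz,Rs
E
python3 - <<'E'
from h import *
from scipy.optimize import least_squares
ct,cs=cam('top'),cam('scene')
f=lambda q:np.array(q)/3.3333+[220,130]
g=lambda q:np.array(q)/5+[295,140]
bt=[(-77,75,30,*f((115,300))),(-77,-75,30,*f((292,250)))]
base=[(-77,-75,0,*g((78,355))),(88,-75,0,*g((408,388))),(-77,-75,30,*g((75,310))),(88,-75,30,*g((413,348))),(88,75,30,*g((430,178)))]
kt=[(-18,52,28,*f((135,290))),(-18,-52,28,*f((262,252))),(117,52,28,*f((83,118))),(117,-52,28,*f((215,85)))]
ks=[(-18,-52,26,*g((72,212))),(-18,52,28,*g((107,105))),(117,52,28,*g((360,36))),(117,-52,28,*g((335,153)))]
def res(p):
    W,S,_,_=rd(p[:4]);r=[]
    for L,fn,c in((bt,W,ct),(base,W,cs),(kt,S,ct),(ks,S,cs)):
        L=np.array(L);r.append((proj(c,fn(L[:,:3]))-L[:,3:]))
    return np.vstack(r)
s=least_squares(lambda p:res(p).ravel(),[600,86,.26,.33],loss='soft_l1',x_scale=[10,10,.1,.1])
print(s.x.round(3));print(res(s.x).round(1).tolist())
W,S,_,_=rd(s.x);print('lip',S([-18,0,24]),'win',S([55,0,22]),'hinge',S([117,0,24]))
# spatula ends
print(back(ct,[f((740,152)),f((712,273))],10.5), manip.camera_model('top').keys())
E
```

```text
[6.09905e+02 8.73660e+01 3.14000e-01 3.62000e-01]
[[-1.7, -0.0], [0.8, -0.3], [-1.8, 0.5], [0.5, 1.0], [-1.4, -0.5], [0.6, -1.1], [0.2, -1.1], [-1.1, -0.1], [1.1, 0.3], [-0.9, -0.9], [0.8, -2.0], [-0.8, 0.4], [-0.6, -0.7], [-0.8, 0.5], [0.8, -1.0]]
lip [[533.48806444  62.57365882  66.06118964]] win [[599.09081188  83.85715728  90.06727684]] hinge [[653.56115274 101.52896923 113.91447853]]
[[ 658.65318981 -366.77029525   10.5       ]
 [ 557.30889301 -341.51257573   10.5       ]] dict_keys(['intrinsics', 'origin', 'orientation'])
```

```bash
cat >> h.py <<'E'
def plan(p,Rt,gap,n=None,vmax=50,amax=9.5,st=None):
    st=st or manip.read_state();P=np.array(st['eef_pos']);M=E(st['eef_rot']);p=np.array(p,float)
    rv=R.from_matrix(M.T@Rt).as_rotvec(degrees=True)
    n=n or int(max(1,np.ceil(np.linalg.norm(p-P)/vmax),np.ceil(np.linalg.norm(rv)/amax)))
    print('dist',np.linalg.norm(p-P).round(1),'ang',np.linalg.norm(rv).round(2),'n',n)
    k=(rv/n).round(2);out=[]
    for i in range(n):
        t=P+(p-P)*(1/(n-i));d=np.round(M.T@(t-P)/1000,4);P=P+M@d*1000;M=M@R.from_rotvec(k,degrees=True).as_matrix()
        out.append([*d.tolist(),*k.tolist(),gap])
    for i in range(0,n,5): print(str([round(v,4) for r in out[i:i+5] for v in r]).replace(' ',''))
def tool(yaw,s=0):  # tool x down (tilted by slope s about the y), tool y along heading yaw, z = jaw
    y=np.array([np.cos(yaw)*np.cos(s),np.sin(yaw)*np.cos(s),np.sin(s)])
    z=np.array([np.sin(yaw),-np.cos(yaw),0.]);x=np.cross(y,z);return np.c_[x,y,z]
E
python3 - <<'E'
from h import *
st=manip.read_state();print(E(st['eef_rot']).round(3),st['clock'])
a=np.radians(-14.5)
for y in(a,a+np.pi): print(tool(y).round(2)); plan([505,-327,180],tool(y),.094)
E
```

```text
[[-0.    -0.942  0.334]
 [-0.     0.334  0.942]
 [-1.    -0.    -0.   ]] 1.4
[[ 0.    0.97 -0.25]
 [-0.   -0.25 -0.97]
 [-1.    0.    0.  ]]
dist 904.3 ang 174.97 n 19
[-0.0003,-0.0308,-0.0363,9.21,0.0,0.0,0.094,-0.0004,-0.0362,-0.0309,9.21,0.0,0.0,0.094,-0.0003,-0.0407,-0.0247,9.21,0.0,0.0,0.094,-0.0004,-0.0441,-0.0179,9.21,0.0,0.0,0.094,-0.0003,-0.0464,-0.0106,9.21,0.0,0.0,0.094]
[-0.0004,-0.0475,-0.003,9.21,0.0,0.0,0.094,-0.0003,-0.0474,0.0046,9.21,0.0,0.0,0.094,-0.0004,-0.046,0.0122,9.21,0.0,0.0,0.094,-0.0003,-0.0435,0.0194,9.21,0.0,0.0,0.094,-0.0004,-0.0398,0.0261,9.21,0.0,0.0,0.094]
[-0.0003,-0.0351,0.0321,9.21,0.0,0.0,0.094,-0.0004,-0.0295,0.0373,9.21,0.0,0.0,0.094,-0.0003,-0.0232,0.0416,9.21,0.0,0.0,0.094,-0.0004,-0.0162,0.0447,9.21,0.0,0.0,0.094,-0.0003,-0.0089,0.0468,9.21,0.0,0.0,0.094]
[-0.0004,-0.0013,0.0476,9.21,0.0,0.0,0.094,-0.0003,0.0064,0.0471,9.21,0.0,0.0,0.094,-0.0004,0.0138,0.0455,9.21,0.0,0.0,0.094,-0.0003,0.021,0.0428,9.21,0.0,0.0,0.094]
[[ 0.   -0.97  0.25]
 [ 0.    0.25  0.97]
 [-1.    0.    0.  ]]
dist 904.3 ang 5.03 n 19
[-0.0003,-0.0308,-0.0363,-0.26,-0.0,0.0,0.094,-0.0004,-0.0306,-0.0364,-0.26,-0.0,0.0,0.094,-0.0003,-0.0305,-0.0366,-0.26,-0.0,0.0,0.094,-0.0004,-0.0303,-0.0367,-0.26,-0.0,0.0,0.094,-0.0003,-0.0301,-0.0368,-0.26,-0.0,0.0,0.094]
[-0.0004,-0.03,-0.037,-0.26,-0.0,0.0,0.094,-0.0003,-0.0298,-0.0371,-0.26,-0.0,0.0,0.094,-0.0004,-0.0296,-0.0372,-0.26,-0.0,0.0,0.094,-0.0003,-0.0295,-0.0374,-0.26,-0.0,0.0,0.094,-0.0004,-0.0293,-0.0375,-0.26,-0.0,0.0,0.094]
[-0.0003,-0.0291,-0.0376,-0.26,-0.0,0.0,0.094,-0.0004,-0.029,-0.0378,-0.26,-0.0,0.0,0.094,-0.0003,-0.0288,-0.0379,-0.26,-0.0,0.0,0.094,-0.0004,-0.0286,-0.038,-0.26,-0.0,0.0,0.094,-0.0003,-0.0284,-0.0382,-0.26,-0.0,0.0,0.094]
[-0.0004,-0.0283,-0.0383,-0.26,-0.0,0.0,0.094,-0.0003,-0.0281,-0.0384,-0.26,-0.0,0.0,0.094,-0.0004,-0.0279,-0.0386,-0.26,-0.0,0.0,0.094,-0.0003,-0.0277,-0.0387,-0.26,-0.0,0.0,0.094]
```

>>> step_arm --commands '[0, -0.031, -0.036, 9.2, 0, 0, 0.094, 0, -0.036, -0.031, 9.2, 0, 0, 0.094, 0, -0.041, -0.025, 9.2, 0, 0, 0.094, 0, -0.044, -0.018, 9.2, 0, 0, 0.094, 0, -0.046, -0.011, 9.2, 0, 0, 0.094]'

```text
clock: 2.02
eef_pos: [268.1, 294.4, 173.5]
eef_rot: [0.141, 1.57, 0.563]
wrist_force: [0.6, 0.5, 0.1]
finger_gap: 94.0
```

>>> step_arm --commands '[0, -0.0475, -0.003, 9.2, 0, 0, 0.094, 0, -0.0475, 0.0045, 9.2, 0, 0, 0.094, 0, -0.046, 0.012, 9.2, 0, 0, 0.094, 0, -0.0435, 0.0195, 9.2, 0, 0, 0.094, 0, -0.04, 0.026, 9.2, 0, 0, 0.094]'

```text
clock: 2.65
eef_pos: [352.7, 71.6, 173.7]
eef_rot: [0.501, 1.57, 0.12]
wrist_force: [0.9, 0.5, 0.3]
finger_gap: 94.1
```

>>> step_arm --commands '[0, -0.035, 0.032, 9.2, 0, 0, 0.094, 0, -0.0295, 0.0375, 9.2, 0, 0, 0.094, 0, -0.023, 0.0415, 9.2, 0, 0, 0.094, 0, -0.016, 0.0445, 9.2, 0, 0, 0.094, 0, -0.009, 0.047, 9.2, 0, 0, 0.094]'

```text
clock: 3.28
eef_pos: [437.9, -150.5, 173.5]
eef_rot: [0.943, 1.57, -0.241]
wrist_force: [-0.0, 0.3, -0.5]
finger_gap: 94.3
```

>>> step_arm --commands '[0, -0.001, 0.0475, 9.2, 0, 0, 0.094, 0, 0.0065, 0.047, 9.2, 0, 0, 0.094, 0, 0.014, 0.0455, 9.2, 0, 0, 0.094, 0, 0.021, 0.043, 9.2, 0, 0, 0.094, 0, 0, 0, 0, 0, 0, 0.094]'

```text
clock: 3.9
eef_pos: [506.1, -328.6, 172.2]
eef_rot: [-1.8, 1.57, 2.659]
wrist_force: [-0.1, 0.9, 0.4]
finger_gap: 94.0
```

```bash
cat > sp.py <<'E'
from h import *
st=manip.read_state();print(st['clock'],st['eef_pos'].round(1),st['joints'].round(2),E(st['eef_rot']).round(2).tolist())
im=manip.camera('wrist');c=cam('wrist',st);cv2.imwrite('pics/w1.png',im[...,::-1])
for d in manip.outline_of('spatula','wrist'):
    w=back(c,cv2.boxPoints(box(d['pixels'])),14);L=max(w[1]-w[0],w[2]-w[1],key=np.linalg.norm)
    print(d['score'],w.round(0).tolist(),w.mean(0).round(1),np.degrees(np.arctan2(L[1],L[0])).round(2))
E
python3 sp.py
```

```text
3.9 [ 506.1 -328.6  172.2] [-0.64  0.42  1.36 -0.    1.36  1.19] [[-0.0, 0.97, -0.25], [0.0, -0.25, -0.97], [-1.0, -0.0, -0.0]]
0.94 [[661.0, -361.0, 14.0], [657.0, -379.0, 14.0], [449.0, -326.0, 14.0], [454.0, -306.0, 14.0]] [ 555.2 -343.2   14. ] 165.8
0.59 [[437.0, -200.0, 14.0], [443.0, -214.0, 14.0], [289.0, -258.0, 14.0], [282.0, -243.0, 14.0]] [ 362.8 -228.4   14. ] -164.13
```

View pics/w1.png

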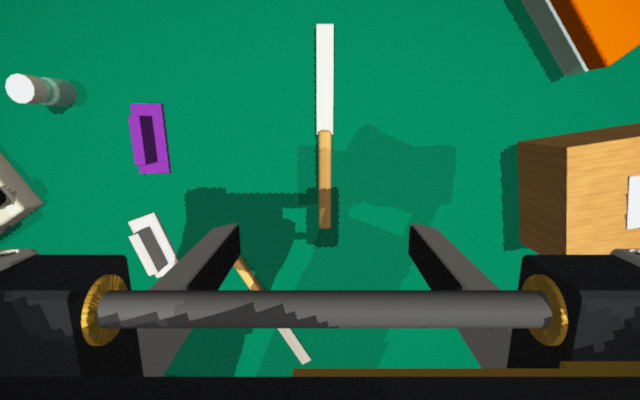

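The large spatula runs vertically from (325,24) at the blade tip to (325,228) at the handle end. The small one is partly hidden at (275,310).

```bash
python3 - <<'E'
from h import *
c=cam('wrist')
tip=back(c,[325,24],10.5)[0];j=back(c,[324.5,131],18)[0];e=back(c,[324.5,228],18)[0]
print(tip.round(1),j.round(1),e.round(1),np.linalg.norm(j-e),np.degrees(np.arctan2(*(tip-e)[1::-1])))
d=(tip-e)/np.linalg.norm(tip-e);yaw=np.arctan2(d[1],d[0]);u=np.array([np.cos(yaw),np.sin(yaw),0])
o=((tip-160*u)+(j-55*u)+(e+55*u))/3;print('origin',o,yaw)
g=o+38*u
plan([g[0],g[1],60],tool(yaw),.05)
E
```

```text
[ 659.1 -367.    10.5] [ 556.8 -340.4   18. ] [ 452.5 -313.9   18. ] 107.61997195904041 -14.416972510140793
origin [ 504.51099553 -327.15441002   15.5       ] -0.2516236384714684
dist 118.8 ang 0.15 n 3
[0.0376,0.0123,0.0005,0.05,-0.01,0.01,0.05,0.0376,0.0123,0.0004,0.05,-0.01,0.01,0.05,0.0377,0.0123,0.0004,0.05,-0.01,0.01,0.05]
```

>>> step_arm --commands '[0.0375, 0.0125, 0.0005, 0, 0, 0, 0.05, 0.0375, 0.0125, 0.0005, 0, 0, 0, 0.05, 0.0375, 0.012, 0.0005, 0, 0, 0, 0.05, 0.04, 0, 0, 0, 0, 0, 0.05, 0.01, 0, 0, 0, 0, 0, 0.05]'

```text
clock: 4.62
eef_pos: [540.6, -335.4, 9.1]
eef_rot: [-1.954, 1.567, 2.511]
wrist_force: [-0.2, -0.9, 0.9]
finger_gap: 50.7
```

>>> step_arm --commands '[0.006, 0, 0, 0, 0, 0, 0.05, 0, 0, 0, 0, 0, 0, 0.05]'

```text
clock: 4.88
eef_pos: [542.1, -337.2, 6.2]
eef_rot: [1.206, 1.569, -0.614]
wrist_force: [0.2, -0.2, -0.0]
finger_gap: 49.8
```

>>> step_arm --commands '[0.0035, 0, 0, 0, 0, 0, 0.03, 0, 0, 0, 0, 0, 0, 0, 0, 0, 0, 0, 0, 0, 0, 0, 0, 0, 0, 0, 0, 0, 0, 0, 0, 0, 0, 0, 0]' --squeeze 60

```text
clock: 5.5
eef_pos: [541.6, -337.1, 1.4]
eef_rot: [1.275, 1.571, -0.545]
wrist_force: [0.4, -0.3, -0.2]
finger_gap: 3.5
```

>>> step_arm --commands '[0, 0, 0, 0, 0, 0, 0, 0, 0, 0, 0, 0, 0, 0, -0.005, 0, 0, 0, 0, 0, 0, -0.03, 0, 0, 0, 0, 0, 0, -0.03, 0, 0, 0, 0, 0, 0]'

```text
clock: 6.12
eef_pos: [541.5, -337.1, 67.4]
eef_rot: [-1.846, 1.571, 2.617]
wrist_force: [0.0, 0.4, 1.3]
finger_gap: 0.5
```

```bash
sed -i 's/w1.png/w2.png/' sp.py; python3 sp.py; python3 - <<'E'
from h import *
cv2.imwrite('pics/s2.png',cv2.resize(manip.camera('scene')[220:380,120:360],(800,533))[...,::-1])
a=cv2.imread('pics/w2.png');b=cv2.imread('pics/s2.png');b=cv2.resize(b,(320,213));c=np.zeros((613,640,3),np.uint8);c[:400]=a;c[400:,:320]=b
cv2.imwrite('pics/ws2.png',cv2.resize(c,(626,600)))
E
```

```text
6.125 [ 541.5 -337.1   67.4] [-0.61  0.59  1.36 -0.    1.19  1.21] [[-0.0, 0.97, -0.25], [0.0, -0.25, -0.97], [-1.0, -0.0, -0.0]]
0.98 [[660.0, -361.0, 14.0], [656.0, -378.0, 14.0], [465.0, -330.0, 14.0], [470.0, -311.0, 14.0]] [ 562.8 -344.9   14. ] 166.18
```

View pics/ws2.png

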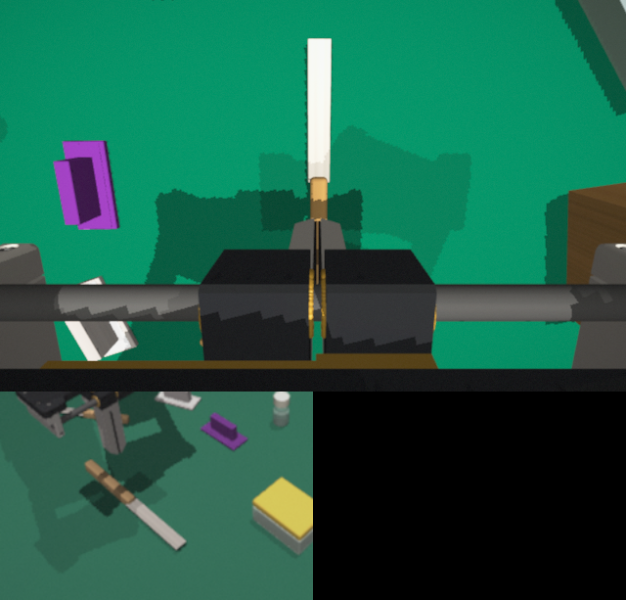

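```bash
python3 - <<'E'
from h import *
st=manip.read_state();t=st['eef_pos'];print(proj(cam('scene'),t),proj(cam('wrist'),t),proj(cam('top'),t))
print('spat in scene: origin,tip,end',proj(cam('scene'),[[504.5,-327.2,18],[659.1,-367,10.5],[451.2,-313.5,18],[541,-337,9]]))
a=manip.camera('scene')[225:345,150:310];b=manip.camera('top')[150:310,330:490]
cv2.imwrite('pics/d.png',np.hstack([cv2.resize(a,(480,360)),cv2.resize(b,(320,320))[:320]if 0 else cv2.copyMakeBorder(cv2.resize(b,(320,320)),0,40,0,0,0)])[...,::-1])
E
```

```text
[[211.01950333 277.89344238]] [[322.91454151 222.41753821]] [[439.27075247 213.74651263]]
spat in scene: origin,tip,end [[203.01255558 285.82208083]
 [258.74066655 336.27733029]
 [186.67972748 271.74836691]
 [215.51013247 299.48359031]]
```

View pics/d.png

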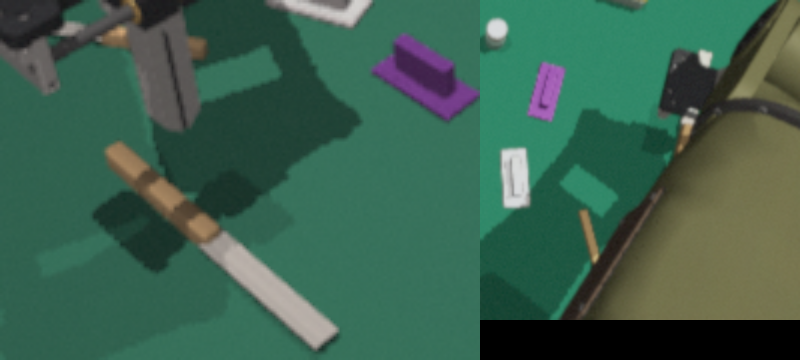

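```bash
python3 - <<'E'
from h import *
st=manip.read_state();c=cam('wrist',st);M=E(st['eef_rot']);t=st['eef_pos']
for x in(0,-10,-20,-30):
    print(x,proj(c,[t+M@np.array([x,8,z]) for z in(-47,-1,47)]).round(0).tolist(), proj(cam('scene'),t+M@np.array([x,0,0])).round(0))
# sharpened fingertip crop from wrist
w=manip.camera('wrist');cv2.imwrite('pics/e.png',cv2.resize(w[180:300,240:400],(640,480))[...,::-1])
E
```

```text
0 [[250.0, 211.0], [321.0, 211.0], [396.0, 210.0]] [[211. 278.]]
-10 [[247.0, 215.0], [321.0, 215.0], [399.0, 215.0]] [[210. 274.]]
-20 [[243.0, 220.0], [321.0, 219.0], [403.0, 219.0]] [[209. 270.]]
-30 [[239.0, 225.0], [321.0, 225.0], [407.0, 225.0]] [[208. 266.]]
```

View pics/e.png

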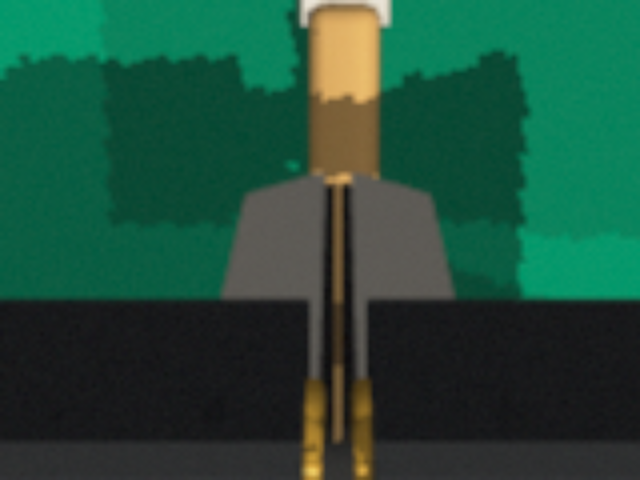

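The pictures show the fingertips about 25–30 mm short of the reported TCP. The wrist crop puts the tip at row 224, and the scene view puts it about 10 px too high. The fingers closed above the handle and the spatula did not move. I'll reopen and descend by feel.

>>> step_arm --commands '[0, 0, 0, 0, 0, 0, 0.05, 0, 0, 0, 0, 0, 0, 0.05, 0, 0, 0, 0, 0, 0, 0.05, 0.035, 0, 0, 0, 0, 0, 0.05, 0.025, 0, 0, 0, 0, 0, 0.05]'

```text
clock: 7.05
eef_pos: [541.3, -336.9, 5.1]
eef_rot: [-1.919, 1.57, 2.544]
wrist_force: [0.0, 0.5, 0.7]
finger_gap: 46.8
```

>>> step_arm --commands '[0.007, 0, 0, 0, 0, 0, 0.05, 0.004, 0, 0, 0, 0, 0, 0.05, 0.003, 0, 0, 0, 0, 0, 0.05, 0, 0, 0, 0, 0, 0, 0.05]'

```text
clock: 7.55
eef_pos: [541.8, -337.2, -7.1]
eef_rot: [1.195, 1.57, -0.626]
wrist_force: [0.5, 0.2, -0.6]
finger_gap: 50.2
```

Already below zero with no contact, which confirms it. I'll continue in small steps.

>>> step_arm --commands '[0.005, 0, 0, 0, 0, 0, 0.05, 0.003, 0, 0, 0, 0, 0, 0.05, 0.002, 0, 0, 0, 0, 0, 0.05, 0, 0, 0, 0, 0, 0, 0.05]'

```text
clock: 8.05
eef_pos: [541.5, -337.1, -17.8]
eef_rot: [-1.838, 1.571, 2.625]
wrist_force: [-0.2, 0.7, 0.1]
finger_gap: 50.2
```

>>> step_arm --commands '[0.002, 0, 0, 0, 0, 0, 0.05, 0.002, 0, 0, 0, 0, 0, 0.05, 0, 0, 0, 0, 0, 0, 0.05]'

```text
clock: 8.43
eef_pos: [541.5, -337.0, -21.9]
eef_rot: [-1.966, 1.57, 2.496]
wrist_force: [-0.1, -1.1, -0.9]
finger_gap: 50.0
```

>>> step_arm --commands '[0.002, 0, 0, 0, 0, 0, 0.05, 0, 0, 0, 0, 0, 0, 0.05]'

```text
clock: 8.68
eef_pos: [541.5, -337.0, -23.8]
eef_rot: [-2.039, 1.571, 2.423]
wrist_force: [-0.1, -0.3, -0.3]
finger_gap: 49.8
```

>>> step_arm --commands '[0.001, 0, 0, 0, 0, 0, 0.03, 0, 0, 0, 0, 0, 0, 0, 0, 0, 0, 0, 0, 0, 0, 0, 0, 0, 0, 0, 0, 0, 0, 0, 0, 0, 0, 0, 0]'

```text
clock: 9.3
eef_pos: [541.6, -337.1, -24.6]
eef_rot: [0.876, 1.571, -0.945]
wrist_force: [-1.0, 0.6, 0.1]
finger_gap: 13.2
```

>>> step_arm --commands '[-0.005, 0, 0, 0, 0, 0, 0, -0.02, 0, 0, 0, 0, 0, 0, -0.05, 0, 0, 0, 0, 0, 0, -0.04, 0, 0, 0, 0, 0, 0, 0, 0, 0, 0, 0, 0, 0]'

```text
clock: 9.93
eef_pos: [543.2, -338.1, 95.4]
eef_rot: [1.207, 1.564, -0.614]
wrist_force: [0.4, -1.0, -1.0]
finger_gap: 13.1
```

```bash
python3 - <<'E'
from h import *
st=manip.read_state();print(st['clock'],st['finger_gap'],st['wrist_force'].round(1))
im=manip.camera('wrist');c=cam('wrist',st);M=E(st['eef_rot']);t=st['eef_pos']
print('pred tip px',proj(c,[t+M@np.array([-33.6+dx,121,0]) for dx in(-10,0,10)]).round(1).tolist())
for d in manip.outline_of('spatula','wrist'): print(d['score'],cv2.boxPoints(box(d['pixels'])).round(0).tolist())
y=.314;u=np.array([np.cos(y),np.sin(y),0]);lip=np.array([533.5,62.6,0]);
p=lip-(40+121)*u;p[2]=90;print(p);plan(p,tool(y),0)
E
```

```text
9.925 13.128333153037147 [ 0.4 -1.  -1. ]
pred tip px [[322.3, -9.1], [322.4, -1.4], [322.5, 5.4]]
0.57 [[305.0, 369.0], [305.0, 0.0], [343.0, 0.0], [343.0, 369.0]]
[380.37197909  12.87265126  90.        ]
dist 385.3 ang 32.32 n 8
[0.0001,-0.0303,-0.0374,-4.04,0.0,-0.0,0,0.0001,-0.0276,-0.0394,-4.04,0.0,-0.0,0,0.0001,-0.0248,-0.0413,-4.04,0.0,-0.0,0,0.0001,-0.0218,-0.0429,-4.04,0.0,-0.0,0,0.0001,-0.0188,-0.0444,-4.04,0.0,-0.0,0]
[0.0001,-0.0156,-0.0456,-4.04,0.0,-0.0,0,0.0,-0.0123,-0.0466,-4.04,0.0,-0.0,0,0.0001,-0.009,-0.0473,-4.04,0.0,-0.0,0]
```

>>> step_arm --commands '[0, -0.0305, -0.0375, -4, 0, 0, 0, 0, -0.0275, -0.0395, -4, 0, 0, 0, 0, -0.025, -0.0415, -4, 0, 0, 0, 0, -0.022, -0.043, -4, 0, 0, 0, 0, -0.019, -0.0445, -4, 0, 0, 0]'

```text
clock: 10.65
eef_pos: [439.0, -116.1, 89.4]
eef_rot: [-2.043, 1.569, 2.77]
wrist_force: [0.7, -1.0, -1.2]
finger_gap: 12.9
```

>>> step_arm --commands '[0, -0.0155, -0.0455, -4, 0, 0, 0, 0, -0.0125, -0.0465, -4, 0, 0, 0, 0, -0.009, -0.0475, -4.3, 0, 0, 0, 0.03, 0, 0, 0, 0, 0, 0, 0.03, 0, 0, 0, 0, 0, 0]'

```text
clock: 11.28
eef_pos: [379.9, 14.4, 29.2]
eef_rot: [-1.91, 1.57, 3.117]
wrist_force: [1.2, -1.3, -1.0]
finger_gap: 13.4
```

>>> step_arm --commands '[0.012, 0, 0, 0, 0, 0, 0, 0, 0, 0, 0, 0, 0, 0]'

```text
clock: 11.52
eef_pos: [380.0, 13.8, 17.9]
eef_rot: [-1.934, 1.569, 3.092]
wrist_force: [0.4, -0.2, -0.5]
finger_gap: 13.2
```

```bash
cat > look.py <<'E'
from h import *
import sys
st=manip.read_state();print(st['clock'],st['eef_pos'].round(1),st['finger_gap'].round(1),st['wrist_force'].round(1))
M=E(st['eef_rot']);print('yaw',np.degrees(np.arctan2(M[1,1],M[0,1])).round(2),'tilt',np.degrees(np.arcsin(M[2,1])).round(2))
tip=st['eef_pos']+M@np.array([-33.6,121,0]);print('tip',tip.round(1))
cs=cam('scene');print('scene px pred tip',proj(cs,tip).round(1),'lip',proj(cs,[533.5,62.6,66]).round(1))
s=manip.camera('scene');w=manip.camera('wrist')
s2=cv2.resize(s[110:220,270:400],(520,440),interpolation=cv2.INTER_CUBIC);w2=cv2.resize(w,(280,175))
o=np.zeros((440,800,3),np.uint8);o[:,:520]=s2;o[:175,520:]=w2;cv2.imwrite(sys.argv[1],o[...,::-1])
E
python3 look.py pics/l1.png
```

```text
Traceback (most recent call last):
  File "look.py", line 3, in <module>
    st=manip.read_state();print(st['clock'],st['eef_pos'].round(1),st['finger_gap'].round(1),st['wrist_force'].round(1))
                                                                   ^^^^^^^^^^^^^^^^^^^^^^
AttributeError: 'float' object has no attribute 'round'
```

```bash
sed -i "s/st\['finger_gap'\].round(1)/st['finger_gap']/" look.py; python3 look.py pics/l1.png
```

```text
11.525 [380.   13.8  17.9] 13.181276180622268 [ 0.4 -0.2 -0.5]
yaw 17.96 tilt -0.11
tip [495.2  51.1  51.3]
scene px pred tip [[297.3 175.5]] lip [[312.8 172.1]]
```

View pics/l1.png

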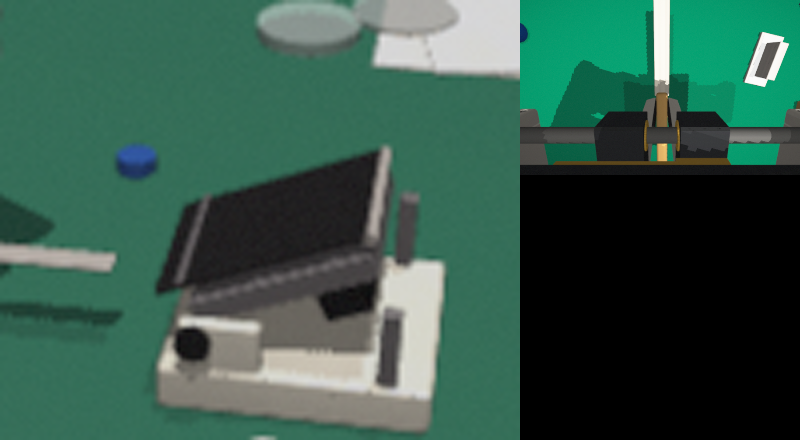

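The picture shows the blade level, with its tip at scene pixel (298,175) against (297,175) predicted. The lip middle is at (313,172). The geometry is consistent, so I'll lower slightly and insert.

>>> step_arm --commands '[0.004, 0.01, 0, 0, 0, 0, 0, 0, 0.015, 0, 0, 0, 0, 0, 0, 0.015, 0, 0, 0, 0, 0, 0, 0.012, 0, 0, 0, 0, 0, 0, 0, 0, 0, 0, 0, 0]'

```text
clock: 12.25
eef_pos: [430.6, 30.2, 14.2]
eef_rot: [-1.887, 1.571, 3.14]
wrist_force: [-0.8, 0.0, -0.3]
finger_gap: 13.3
```

>>> step_arm --commands '[-0.008, 0, 0, 0, 0, 0, 0, -0.006, 0, 0, 0, 0, 0, 0, -0.004, 0, 0, 0, 0, 0, 0, 0, 0, 0, 0, 0, 0, 0]'

```text
clock: 12.75
eef_pos: [429.9, 29.9, 32.6]
eef_rot: [1.06, 1.57, -0.197]
wrist_force: [-1.4, -0.1, -1.5]
finger_gap: 13.3
```

```bash
cat > arc.py <<'E'
from h import *
st=manip.read_state();M=E(st['eef_rot']);u=np.array([.951,.309,0]);H=np.array([653.6,101.5,113.9])
tip=st['eef_pos']+M@np.array([-33.6,121,0]);X=(tip-H)@u;Z=tip[2]-H[2];lat=(tip-H)@np.array([-.309,.951,0]);print('tip rel hinge',X,Z,'lat',lat)
s=.362;out=[]
def wp(b):
    if b<0: return -135*np.cos(b)+12,135*np.sin(b)-1
    r=123-8*b;return -r*np.cos(b),r*np.sin(b)-1
for b in np.arange(-.3,1.8,.1):
    x,z=wp(b);out.append((b.round(2),round(-(z-Z)/1000,4),round((x-X)/1000,4)));X,Z=x,z
print(*out,sep='\n')
E
python3 arc.py
```

```text
tip rel hinge -113.86819802003971 -47.63785096540175 lat 0.934567987712317
(np.float64(-0.3), np.float64(-0.0067), np.float64(-0.0031))
(np.float64(-0.2), np.float64(-0.0131), np.float64(-0.0033))
(np.float64(-0.1), np.float64(-0.0133), np.float64(-0.002))
(np.float64(0.0), np.float64(-0.0135), np.float64(-0.0007))
(np.float64(0.1), np.float64(-0.0122), np.float64(0.0014))
(np.float64(0.2), np.float64(-0.0119), np.float64(0.0026))
(np.float64(0.3), np.float64(-0.0115), np.float64(0.0038))
(np.float64(0.4), np.float64(-0.011), np.float64(0.0049))
(np.float64(0.5), np.float64(-0.0104), np.float64(0.0059))
(np.float64(0.6), np.float64(-0.0097), np.float64(0.0069))
(np.float64(0.7), np.float64(-0.0089), np.float64(0.0078))
(np.float64(0.8), np.float64(-0.008), np.float64(0.0086))
(np.float64(0.9), np.float64(-0.0071), np.float64(0.0093))
(np.float64(1.0), np.float64(-0.0061), np.float64(0.0098))
(np.float64(1.1), np.float64(-0.005), np.float64(0.0103))
(np.float64(1.2), np.float64(-0.0039), np.float64(0.0107))
(np.float64(1.3), np.float64(-0.0028), np.float64(0.011))
(np.float64(1.4), np.float64(-0.0017), np.float64(0.0111))
(np.float64(1.5), np.float64(-0.0005), np.float64(0.0112))
(np.float64(1.6), np.float64(0.0006), np.float64(0.0111))
(np.float64(1.7), np.float64(0.0017), np.float64(0.0109))
```

>>> step_arm --commands '[-0.0065, -0.003, 0, 0, 0, 0, 0, -0.013, -0.0035, 0, 0, 0, 0, 0, -0.0135, -0.002, 0, 0, 0, 0, 0, -0.0135, -0.0005, 0, 0, 0, 0, 0, 0, 0, 0, 0, 0, 0, 0]'

```text
clock: 13.38
eef_pos: [422.3, 27.1, 80.2]
eef_rot: [1.244, 1.568, -0.013]
wrist_force: [0.9, 0.9, -0.6]
finger_gap: 13.4
```

```bash
python3 look.py pics/l2.png;python3 arc.py|head -1
```

```text
13.375 [422.3  27.1  80.2] 13.364485550559447 [ 0.9  0.9 -0.6]
yaw 17.97 tilt 0.15
tip [537.3  64.5 114.1]
scene px pred tip [[314.4 155.2]] lip [[312.8 172.1]]
tip rel hinge -122.59918492959358 -1.2506313498528243 lat 0.9229575035083888
```

View pics/l2.png

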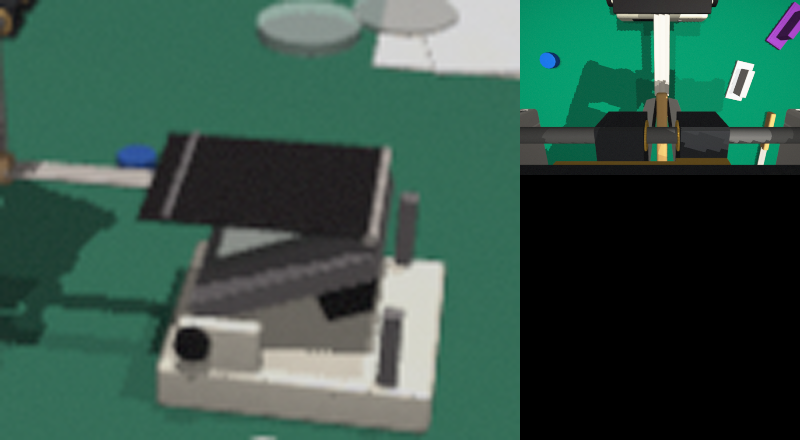

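The cover is now lifted to about level, with the blade under its lip. The lip spans (140,218)–(170,135) in the crop. I'll continue along the arc.

>>> step_arm --commands '[-0.012, 0.0015, 0, 0, 0, 0, 0, -0.012, 0.0025, 0, 0, 0, 0, 0, -0.0115, 0.004, 0, 0, 0, 0, 0, -0.011, 0.005, 0, 0, 0, 0, 0, -0.0105, 0.006, 0, 0, 0, 0, 0]'

```text
clock: 14.1
eef_pos: [439.9, 33.1, 136.7]
eef_rot: [1.127, 1.571, -0.13]
wrist_force: [-1.5, -0.3, -1.9]
finger_gap: 13.2
```

>>> step_arm --commands '[-0.0095, 0.007, 0, 0, 0, 0, 0, -0.009, 0.008, 0, 0, 0, 0, 0, -0.008, 0.0085, 0, 0, 0, 0, 0, -0.007, 0.0095, 0, 0, 0, 0, 0, -0.006, 0.01, 0, 0, 0, 0, 0]'

```text
clock: 14.72
eef_pos: [481.1, 46.5, 175.8]
eef_rot: [1.19, 1.571, -0.067]
wrist_force: [-0.7, -1.2, -0.9]
finger_gap: 13.4
```

>>> step_arm --commands '[-0.005, 0.0105, 0, 0, 0, 0, 0, -0.004, 0.0105, 0, 0, 0, 0, 0, -0.003, 0.011, 0, 0, 0, 0, 0, -0.0015, 0.011, 0, 0, 0, 0, 0, -0.0005, 0.011, 0, 0, 0, 0, 0]'

```text
clock: 15.35
eef_pos: [532.5, 63.2, 189.3]
eef_rot: [1.982, 1.571, 0.725]
wrist_force: [-1.0, 0.2, -0.5]
finger_gap: 13.1
```

>>> step_arm --commands '[0.0005, 0.011, 0, 0, 0, 0, 0, 0.0015, 0.011, 0, 0, 0, 0, 0, 0.002, 0.011, 0, 0, 0, 0, 0, 0.003, 0.01, 0, 0, 0, 0, 0, 0, 0, 0, 0, 0, 0, 0]'

```text
clock: 15.98
eef_pos: [573.0, 76.4, 181.7]
eef_rot: [-1.869, 1.57, -3.126]
wrist_force: [0.3, 0.4, 0.0]
finger_gap: 13.3
```

```bash
python3 look.py pics/l3.png;python3 arc.py|head -1; python3 - <<'E'
from h import *
for n in('scene','top'):
    manip.camera(n)
    for d in manip.outline_of('cover',n): print(n,d['score'],cv2.boxPoints(box(d['pixels'])).round(0).tolist())
E
```

```text
15.975 [573.   76.4 181.7] 13.29350930773769 [0.3 0.4 0. ]
yaw 17.99 tilt -0.04
tip [688.1 113.8 215.2]
scene px pred tip [[384.8 121. ]] lip [[312.8 172.1]]
tip rel hinge 36.19354120992339 101.92676490782424 lat 0.96667683918827
scene 0.84 [[354.0, 166.0], [393.0, 103.0], [403.0, 109.0], [364.0, 172.0]]
top 0.57 [[333.0, 159.0], [343.0, 159.0], [343.0, 174.0], [333.0, 174.0]]
```

View pics/l3.png

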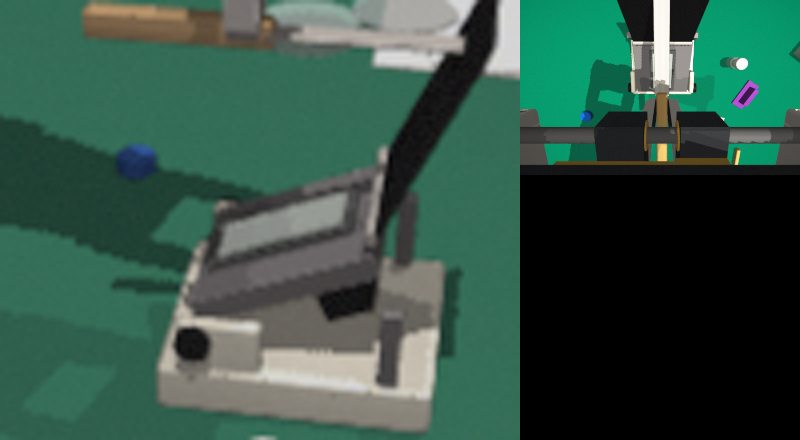

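The cover is far back: it runs up from (385,190) past (480,20) in the crop, at about 2.25 rad, and the window plate is exposed. I'll retreat and return the spatula to its old spot on the bench.

>>> step_arm --commands '[0, -0.03, 0, 0, 0, 0, 0, 0, -0.04, 0, 0, 0, 0, 0, 0, -0.04, 0, 0, 0, 0, 0, 0, -0.04, 0, 0, 0, 0, 0, 0, 0, 0, 0, 0, 0, 0]'

```text
clock: 16.9
eef_pos: [428.7, 29.5, 183.0]
eef_rot: [1.189, 1.569, -0.069]
wrist_force: [-0.7, 0.8, -0.4]
finger_gap: 13.3
```

```bash
python3 - <<'E'
from h import *
plan([541.5,-337.1,60],tool(np.radians(-14.4)),0)
E
```

```text
dist 402.8 ang 32.33 n 9
[0.0137,-0.0006,0.0426,3.59,0.0,-0.01,0,0.0137,0.002,0.0426,3.59,0.0,-0.01,0,0.0137,0.0047,0.0423,3.59,0.0,-0.01,0,0.0137,0.0074,0.042,3.59,0.0,-0.01,0,0.0137,0.01,0.0414,3.59,0.0,-0.01,0]
[0.0137,0.0125,0.0407,3.59,0.0,-0.01,0,0.0137,0.0151,0.0399,3.59,0.0,-0.01,0,0.0136,0.0175,0.0388,3.59,0.0,-0.01,0,0.0137,0.0199,0.0377,3.59,0.0,-0.01,0]
```

>>> step_arm --commands '[0.0135, -0.0005, 0.0425, 3.6, 0, 0, 0, 0.0135, 0.002, 0.0425, 3.6, 0, 0, 0, 0.0135, 0.0045, 0.0425, 3.6, 0, 0, 0, 0.0135, 0.0075, 0.042, 3.6, 0, 0, 0, 0.0135, 0.01, 0.0415, 3.6, 0, 0, 0]'

```text
clock: 17.52
eef_pos: [493.7, -175.3, 114.4]
eef_rot: [1.307, 1.57, -0.266]
wrist_force: [1.0, 0.0, -1.3]
finger_gap: 13.3
```

>>> step_arm --commands '[0.0135, 0.0125, 0.0405, 3.6, 0, 0, 0, 0.0135, 0.015, 0.04, 3.6, 0, 0, 0, 0.0135, 0.0175, 0.039, 3.6, 0, 0, 0, 0.0135, 0.02, 0.0375, 3.5, 0, 0, 0, 0.03, 0, 0, 0, 0, 0, 0]'

```text
clock: 18.15
eef_pos: [543.9, -339.6, 30.5]
eef_rot: [1.162, 1.568, -0.662]
wrist_force: [0.2, 0.4, -0.3]
finger_gap: 13.3
```

>>> step_arm --commands '[0.03, 0, 0, 0, 0, 0, 0, 0.01, 0, 0, 0, 0, 0, 0, 0, 0, 0, 0, 0, 0, 0]'

```text
clock: 18.52
eef_pos: [543.0, -336.6, -9.2]
eef_rot: [-2.024, 1.57, 2.438]
wrist_force: [0.4, -0.4, -0.3]
finger_gap: 13.4
```

>>> step_arm --commands '[0.009, 0, 0, 0, 0, 0, 0, 0.005, 0, 0, 0, 0, 0, 0, 0, 0, 0, 0, 0, 0, 0]'

```text
clock: 18.9
eef_pos: [542.7, -336.5, -23.3]
eef_rot: [-1.93, 1.571, 2.533]
wrist_force: [0.4, 0.3, 0.7]
finger_gap: 13.5
```

>>> step_arm --commands '[0.001, 0, 0, 0, 0, 0, 0, 0, 0, 0, 0, 0, 0, 0]'

```text
clock: 19.15
eef_pos: [542.8, -336.7, -24.0]
eef_rot: [1.279, 1.571, -0.542]
wrist_force: [0.8, -0.7, 0.4]
finger_gap: 13.5
```

>>> step_arm --commands '[0, 0, 0, 0, 0, 0, 0.05, 0, 0, 0, 0, 0, 0, 0.05, 0, 0, 0, 0, 0, 0, 0.06, -0.03, 0, 0, 0, 0, 0, 0.06, -0.05, 0, 0, 0, 0, 0, 0.06]'

```text
clock: 19.77
eef_pos: [541.8, -336.1, 55.3]
eef_rot: [-1.924, 1.567, 2.539]
wrist_force: [1.4, 0.6, 0.8]
finger_gap: 58.6
```

```bash
python3 - <<'E'
from h import *
plan([420,-118,110],tool(np.radians(4)),.06)
E
```

```text
dist 255.7 ang 18.33 n 6
[-0.009,-0.0287,-0.0302,-3.05,-0.02,0.03,0.06,-0.009,-0.027,-0.0317,-3.05,-0.02,0.03,0.06,-0.009,-0.0253,-0.0331,-3.05,-0.02,0.03,0.06,-0.0091,-0.0235,-0.0344,-3.05,-0.02,0.03,0.06,-0.0091,-0.0217,-0.0355,-3.05,-0.02,0.03,0.06]
[-0.0091,-0.0197,-0.0367,-3.05,-0.02,0.03,0.06]
```

>>> step_arm --commands '[-0.009, -0.0285, -0.03, -3.05, 0, 0, 0.06, -0.009, -0.027, -0.0315, -3.05, 0, 0, 0.06, -0.009, -0.0255, -0.033, -3.05, 0, 0, 0.06, -0.009, -0.0235, -0.0345, -3.05, 0, 0, 0.06, -0.009, -0.0215, -0.0355, -3.05, 0, 0, 0.06]'

```text
clock: 20.4
eef_pos: [440.5, -154.2, 101.3]
eef_rot: [1.217, 1.57, -0.336]
wrist_force: [0.3, -0.0, -0.1]
finger_gap: 60.0
```

>>> step_arm --commands '[-0.009, -0.0195, -0.0365, -3.05, 0, 0, 0.06, 0, 0, 0, 0, 0, 0, 0.06]'

```text
clock: 20.65
eef_pos: [420.8, -117.7, 110.8]
eef_rot: [1.196, 1.569, -0.303]
wrist_force: [0.0, -0.8, 0.1]
finger_gap: 60.0
```

```bash
python3 - <<'E'
from h import *
st=manip.read_state();print(st['clock'],st['eef_pos'].round(1))
im=manip.camera('wrist');c=cam('wrist',st)
s=manip.camera('scene')
for d in manip.outline_of('spatula','scene'): print('spat',d['score'],cv2.boxPoints(box(d['pixels'])).round(0).tolist())
for d in manip.outline_of('slide','wrist'):
    print(d['score'],d['centre'],back(c,cv2.boxPoints(box(d['pixels'])),5).round(0)[:,:2].tolist())
o=np.hstack([cv2.resize(im[20:240,200:520],(512,352)),cv2.resize(s[220:360,120:250],(280,302))[:352]if 0 else cv2.copyMakeBorder(cv2.resize(s[220:360,120:250],(280,302)),0,50,0,0,0)])
cv2.imwrite('pics/m1.png',o[...,::-1])
E
```

```text
20.65 [ 420.8 -117.7  110.8]
spat 0.81 [[152.0, 235.0], [153.0, 228.0], [220.0, 238.0], [219.0, 245.0]]
spat 0.67 [[183.0, 278.0], [190.0, 270.0], [265.0, 334.0], [258.0, 342.0]]
spat 0.47 [[301.0, 154.0], [301.0, 148.0], [308.0, 148.0], [308.0, 154.0]]
0.98 [17.3, 375.9] [[562.0, -130.0], [594.0, -138.0], [588.0, -170.0], [555.0, -163.0]]
0.59 [127.3, 324.4] [[514.0, -96.0], [517.0, -130.0], [441.0, -136.0], [438.0, -100.0]]
```

View pics/m1.png

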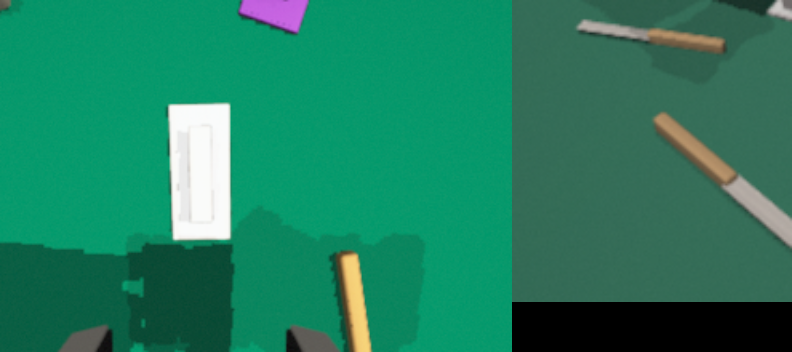

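The silver carrier's plate spans (169,104)–(230,239) in the crop and its rib top (189,125)–(212,221). The large spatula lies flat on the bench. Next I compute the grasp.

```bash
python3 - <<'E'
from h import *
c=cam('wrist');f=lambda q:np.array(q)/1.6+[200,20]
P=back(c,f([(169,105),(229,103),(230,239),(173,239)]),5);Q=back(c,f([(189,126),(211,125),(212,221),(191,221)]),32)
for A in(P,Q):
    L=(A[0]+A[1]-A[2]-A[3])/2;print(A.mean(0).round(1),np.linalg.norm(L).round(1),np.linalg.norm((A[1]+A[2]-A[0]-A[3])/2).round(1),np.degrees(np.arctan2(L[1],L[0])).round(2))
# edge-based plate from mask of bright pixels
im=manip.camera('wrist');
h=cv2.cvtColor(im,cv2.COLOR_RGB2HSV);m=((h[...,1]<60)&(h[...,2]>150)).astype(np.uint8);m[:75]=0;m[180:]=0;m[:,:290]=0;m[:,360:]=0
b=cv2.minAreaRect(np.argwhere(m)[:,::-1].astype(np.float32));A=back(c,cv2.boxPoints(b),5);print(A.mean(0).round(1),A.round(0)[:,:2].tolist(),b[2])
mid=Q.mean(0);plan([mid[0],mid[1],60],tool(np.radians(4)),.06)
E
```

```text
[ 478.3 -117.7    5. ] 75.3 33.3 5.02
[ 478.6 -117.8   32. ] 48.8 11.2 4.86
[ 477.8 -114.8    5. ] [[515.0, -95.0], [517.0, -129.0], [441.0, -135.0], [439.0, -100.0]] 90.0
dist 75.7 ang 0.09 n 2
[0.0248,0.0286,0.001,-0.04,-0.0,0.01,0.06,0.0247,0.0287,0.001,-0.04,-0.0,0.01,0.06]
```

>>> step_arm --commands '[0.025, 0.0285, 0.001, -0.9, 0, 0, 0.05, 0.025, 0.0285, 0.001, 0, 0, 0, 0.05, 0.035, 0, 0, 0, 0, 0, 0.05, 0.02, 0, 0, 0, 0, 0, 0.05, 0, 0, 0, 0, 0, 0, 0.05]'

```text
clock: 21.52
eef_pos: [477.3, -116.9, 3.3]
eef_rot: [-1.97, 1.567, 2.827]
wrist_force: [0.6, 0.0, 0.4]
finger_gap: 50.3
```

>>> step_arm --commands '[0.01, 0, 0, 0, 0, 0, 0.05, 0.008, 0, 0, 0, 0, 0, 0.05, 0.004, 0, 0, 0, 0, 0, 0.05, 0, 0, 0, 0, 0, 0, 0.05]'

```text
clock: 22.02
eef_pos: [478.1, -116.7, -17.2]
eef_rot: [-2.018, 1.571, 2.78]
wrist_force: [0.1, -0.1, 0.3]
finger_gap: 50.0
```

>>> step_arm --commands '[0, 0, 0.001, 0, 0, 0, 0.03, 0, 0, 0, 0, 0, 0, 0.016, 0, 0, 0, 0, 0, 0, 0, 0, 0, 0, 0, 0, 0, 0, 0, 0, 0, 0, 0, 0, 0]' --squeeze 40

```text
clock: 22.65
eef_pos: [478.2, -117.6, -17.1]
eef_rot: [2.49, 1.571, 1.004]
wrist_force: [0.6, 0.6, 1.6]
finger_gap: 11.6
```

```bash
python3 - <<'E'
from h import *
st=manip.read_state();M=E(st['eef_rot']);print(st['clock'],st['finger_gap'],st['eef_pos'].round(1),'yaw',np.degrees(np.arctan2(M[1,1],M[0,1])).round(2),'tilts',np.degrees(M[2,1:]).round(2))
print('slide in tool',M.T@(np.array([478.5,-117.7,0])-st['eef_pos']))
E
```

```text
22.65 11.614336305216 [ 478.2 -117.6  -17.1] yaw 4.88 tilts [ 0. -0.]
slide in tool [-17.10269621   0.26523712   0.08550649]
```

>>> step_arm --commands '[-0.005, 0, 0, 0, 0, 0, 0, -0.04, 0, 0, 0, 0, 0, 0, -0.06, 0, 0, 0, 0, 0, 0, -0.06, 0, 0, 0, 0, 0, 0, -0.06, 0, 0, 0, 0, 0, 0]'

```text
clock: 23.28
eef_pos: [477.8, -117.6, 210.2]
eef_rot: [0.999, 1.57, -0.487]
wrist_force: [0.4, 0.7, -0.5]
finger_gap: 11.3
```

```bash
python3 - <<'E'
from h import *
plan([487,47.5,170],tool(.314),0)
E
```

```text
dist 170.2 ang 13.12 n 4
[0.01,0.0058,-0.0409,-3.28,0.0,-0.0,0,0.0101,0.0081,-0.0405,-3.28,0.0,-0.0,0,0.01,0.0105,-0.04,-3.28,0.0,-0.0,0,0.0101,0.0127,-0.0394,-3.28,0.0,-0.0,0]
```

>>> step_arm --commands '[0.01, 0.006, -0.041, -3.3, 0, 0, 0, 0.01, 0.008, -0.0405, -3.3, 0, 0, 0, 0.01, 0.0105, -0.04, -3.3, 0, 0, 0, 0.01, 0.0125, -0.0395, -3.2, 0, 0, 0, 0, 0, 0, 0, 0, 0, 0]'

```text
clock: 23.9
eef_pos: [486.7, 49.5, 167.4]
eef_rot: [-1.977, 1.57, 3.053]
wrist_force: [-0.4, -1.0, -0.4]
finger_gap: 11.3
```

```bash
python3 - <<'E'
from h import *
import pickle
st=manip.read_state();print(st['clock'],st['eef_pos'].round(1),st['finger_gap'])
w=manip.camera('wrist');s=manip.camera('scene');c=cam('wrist',st);pickle.dump((c,w,s),open('w.pkl','wb'))
W,S,_,_=rd([609.9,87.4,.314,.362])
print('stage corners px',proj(c,S([(0,56,16),(0,-56,16),(115,-56,16),(115,56,16)])).round(0).tolist());print('plate',proj(c,S([(9,25,22),(9,-25,22),(101,-25,22),(101,25,22)])).round(0).tolist())
a=cv2.resize(w[:200,200:450],(750,600),interpolation=cv2.INTER_CUBIC)
cv2.imwrite('pics/wa.png',a[...,::-1])
b=cv2.resize(s[140:220,300:390],(900,800),interpolation=cv2.INTER_CUBIC)
cv2.imwrite('pics/n1.png',np.hstack([cv2.resize(a,(440,352)),cv2.resize(s[140:212,303:375],(352,352),interpolation=cv2.INTER_CUBIC)])[...,::-1])
E
```

```text
23.9 [486.7  49.5 167.4] 11.339190144326409
stage corners px [[263.0, 115.0], [388.0, 115.0], [406.0, -42.0], [247.0, -42.0]]
plate [[297.0, 107.0], [355.0, 108.0], [361.0, -18.0], [292.0, -18.0]]
```

View pics/n1.png

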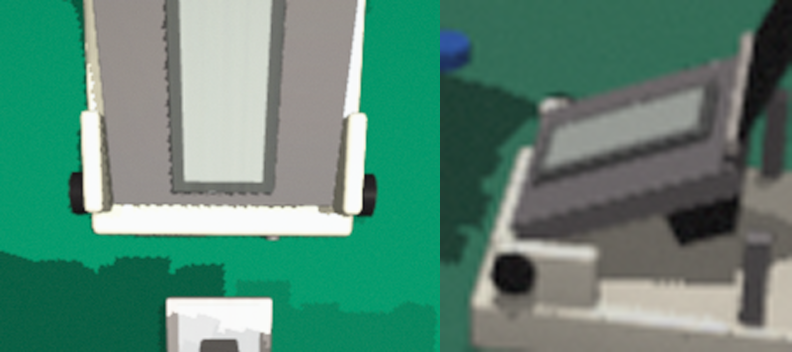

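Wrist view: the window plate's front edge is at (298,108)–(354,109), within about 1 px of prediction. In the scene view the glass corners are near (323,176), (326,165), (357,167) and (359,158). I'll move forward so the whole plate is in view and refine the slope numerically.

>>> step_arm --commands '[-0.02, 0.03, 0, 0, 0, 0, 0, -0.02, 0.03, 0, 0, 0, 0, 0, 0, 0, 0, 0, 0, 0, 0]'

```text
clock: 24.38
eef_pos: [545.7, 65.2, 209.0]
eef_rot: [1.257, 1.569, -0.001]
wrist_force: [-0.2, 0.6, -1.3]
finger_gap: 11.8
```

```bash
cat > fit.py <<'E'
from h import *
import pickle
from scipy.optimize import least_squares
st=manip.read_state();w=manip.camera('wrist');c=cam('wrist',st)
W,S,_,_=rd([609.9,87.4,.314,.362])
PL=np.array([(9,25,22),(9,-25,22),(101,-25,22),(101,25,22)],float);GL=np.array([(15,-19,22),(15,19,22),(95,-19,22),(95,19,22)],float)
print('pred plate',proj(c,S(PL)).round(0).tolist())
obs={}
for t in('platen','stage'):
    for d in manip.outline_of(t,'wrist'):
        m=d['pixels'].astype(np.uint8);h=cv2.convexHull(np.argwhere(m)[:,::-1].astype(np.int32).reshape(-1,1,2))
        q=cv2.approxPolyDP(h,.03*cv2.arcLength(h,True),True)[:,0]
        print(t,round(d['score'],2),m.sum(),q.tolist(),box(m))
cv2.imwrite('pics/wb.png',w[...,::-1])
# glass by brightness around predicted centre
g=cv2.cvtColor(w,cv2.COLOR_RGB2GRAY).astype(int);gp=proj(c,S([55,0,22]))[0].astype(int);print('centre',gp,w[gp[1],gp[0]])
row=g[gp[1],gp[0]-70:gp[0]+70:3];print(row.tolist());print(g[max(0,gp[1]-90):gp[1]+90:4,gp[0]].tolist())
pickle.dump((c,w),open('w2.pkl','wb'))
E
python3 fit.py
```

```text
pred plate [[298.0, 171.0], [346.0, 171.0], [350.0, 79.0], [293.0, 79.0]]
platen 0.85 4656 [[350, 82], [346, 168], [300, 168], [296, 82]] ((323.0, 124.5), (87.0, 56.0), 90.0)
platen 0.56 1027 [[639, 121], [609, 98], [638, 61]] ((624.0, 91.0), (60.0, 30.0), 90.0)
stage 0.66 22023 [[403, 0], [376, 175], [272, 176], [241, 0]] ((322.0, 88.5), (177.0, 162.0), 90.0)
centre [321 128] [212 218 208]
[105, 101, 191, 250, 198, 146, 144, 144, 145, 143, 146, 144, 145, 145, 145, 111, 109, 154, 216, 214, 215, 215, 216, 216, 215, 215, 216, 213, 217, 216, 214, 112, 108, 144, 145, 145, 145, 145, 145, 145, 145, 145, 146, 182, 250, 250, 126]
[19, 19, 21, 18, 19, 19, 240, 196, 68, 143, 144, 96, 110, 216, 216, 216, 216, 215, 216, 214, 216, 215, 216, 217, 215, 216, 216, 216, 216, 215, 199, 201, 200, 238, 250, 245, 232, 232, 223, 86, 85, 85, 129, 129, 129]
```

```bash
cat > fit2.py <<'E'
from h import *
import pickle
from scipy.optimize import least_squares
c,w=pickle.load(open('w2.pkl','rb'));g=cv2.GaussianBlur(cv2.cvtColor(w,cv2.COLOR_RGB2GRAY),(1,5),0).astype(float)
def cross(v,i0,i1,lev): # first subpixel crossing going i0->i1
    st=1 if i1>i0 else -1
    for i in range(i0,i1,st):
        if (v[i]-lev)*(v[i+st]-lev)<=0 and v[i]!=v[i+st]: return i+st*(v[i]-lev)/(v[i]-v[i+st])
obs=[]
for r in range(92,154):
    v=g[r];gl=cross(v,322,285,165);gr=cross(v,322,360,165)
    if gl is None or gr is None: continue
    pl=cross(v,int(gl)-3,int(gl)-14,128);pr=cross(v,int(gr)+4,int(gr)+15,128)
    obs.append((r,pl,gl,gr,pr))
A=np.array(obs,float);A=A[~np.isnan(A).any(1)];print(len(A),A[::12].round(2).tolist())
cols=[cross(g[:,k],100,60,165) for k in range(305,342,4)];print('glass rear row',np.round(np.array(cols,float),1).tolist())
cr=np.nanmedian(np.array(cols,float))
def res(p,free=True):
    W,S,_,_=rd(p);out=[]
    for k,y in enumerate((25,19,-19,-25)):
        q=proj(c,S([(9,y,22),(101,y,22)]));t=(A[:,0]-q[0,1])/(q[1,1]-q[0,1]);u=q[0,0]+t*(q[1,0]-q[0,0]);out.append(u-A[:,1+k])
    gr=proj(c,S([95,0,22]))[0,1];out.append(np.array([5*(gr-cr)]));return np.concatenate(out)
for s0 in(.25,.45):
    o=least_squares(lambda p:np.r_[res(p),0.0*(p[0]-609.9)],[609.9,87.4,.314,s0],loss='soft_l1',x_scale=[10,10,.1,.1]);print(o.x.round(4),o.cost.round(2),[np.round(np.mean(x),2) for x in np.array_split(res(o.x)[:-1],4)])
# with common width scale freed
f=lambda p:np.concatenate([res(p[:4])])
for x in(-4,0,4):
    o2=least_squares(lambda p:res([609.9+x,*p]),[87.4,.314,.36],loss='soft_l1',x_scale=[10,.1,.1]);print(x,o2.x.round(4),round(o2.cost,2))
E
python3 fit2.py
```

```text
57 [[92.0, 293.44, 300.89, 343.98, 351.41], [104.0, 293.41, 301.36, 343.45, 350.55], [116.0, 294.17, 301.75, 343.21, 350.14], [128.0, 295.26, 302.21, 342.58, 349.19], [140.0, 295.44, 302.71, 342.22, 349.0]]
glass rear row [88.8, 88.7, 88.7, 88.7, 88.7, 88.8, 88.8, 88.9, 88.8, 88.8]
[6.156068e+02 8.856390e+01 3.075000e-01 5.179000e-01] 19.78 [np.float64(0.57), np.float64(-0.41), np.float64(0.08), np.float64(-0.16)]
[6.156068e+02 8.856390e+01 3.075000e-01 5.179000e-01] 19.78 [np.float64(0.57), np.float64(-0.41), np.float64(0.08), np.float64(-0.16)]
-4 [85.4769  0.3071  0.4127] 49.65
0 [86.7438  0.3073  0.4328] 32.79
4 [88.0181  0.3075  0.4885] 20.88
```

```bash
cat >> fit2.py <<'E'
print('---')
wf=lambda k,nm:np.polyfit(A[:,0],A[:,k],1)
fits={k:np.polyfit(A[:,0],A[:,k],1) for k in(1,2,3,4)}
for a,b,wd in((2,3,38),(1,4,50)):
    w92=np.polyval(fits[b]-fits[a],92);w150=np.polyval(fits[b]-fits[a],150)
    for bias in(-.6,0,.6):
        d=340.2*wd/(np.array([w92,w150])+bias);v=(np.array([92,150])-198)/340.2*d
        print(wd,bias,'slope',np.arctan2(d[1]-d[0],v[1]-v[0])-.228, 'std', np.std(A[:,b]-A[:,a]-np.polyval(fits[b]-fits[a],A[:,0])).round(2))
cs=cam('scene')
gp=np.array([(323.5,176),(326.1,165),(356.8,166.6),(358.6,157.6)])
GL=np.array([(15,-19,22),(15,19,22),(95,-19,22),(95,19,22)],float)
st=[(318.7,183.4),(324.5,162.5)]
for s in(.32,.36,.4,.44):
    _,S,_,_=rd([609.9,87.4,.31,s]);q=proj(cs,S(GL));d=q-gp;print(s,(d-d.mean(0)).round(1).tolist(),d.mean(0).round(1))
E
python3 fit2.py | sed -n '/---/,$p'
python3 - <<'E'
import sys;sys.path.insert(0,'.')
from h import *
import pickle
# scene glass: subpixel bright-region corners
s=pickle.load(open('w.pkl','rb'))[2];cs=cam('scene')
big=cv2.resize(s[140:212,303:375],None,fx=8,fy=8,interpolation=cv2.INTER_CUBIC);g=cv2.cvtColor(big,cv2.COLOR_RGB2GRAY)
m=((g>125)&(g<190)).astype(np.uint8);n,l,stt,ce=cv2.connectedComponentsWithStats(m)
k=l[int((170-140)*8-30),int((341-303)*8)];mm=(l==k).astype(np.uint8);print(stt[k],g[210,304])
h=cv2.convexHull(np.argwhere(mm)[:,::-1].astype(np.int32).reshape(-1,1,2));q=cv2.approxPolyDP(h,.04*cv2.arcLength(h,True),True)[:,0]/8+[303,140];print(q.round(1).tolist())
E
```

```text
---
38 -0.6 slope 0.3941534211706158 std 0.1
38 0 slope 0.3860601514819435 std 0.1
38 0.6 slope 0.37814853105805457 std 0.1
50 -0.6 slope 0.4059367774177144 std 0.35
50 0 slope 0.3998741492023662 std 0.35
50 0.6 slope 0.3939111295795428 std 0.35
0.32 [[0.8, -2.6], [0.6, 0.3], [-0.6, 0.7], [-0.8, 1.6]] [0.3 0.6]
0.36 [[1.0, -2.1], [0.8, 0.9], [-0.8, 0.1], [-1.0, 1.1]] [-0.3 -0.1]
0.4 [[1.2, -1.5], [1.0, 1.5], [-1.0, -0.5], [-1.2, 0.5]] [-0.9 -0.7]
0.44 [[1.4, -0.9], [1.3, 2.0], [-1.3, -1.1], [-1.5, -0.0]] [-1.6 -1.4]
[  174   147   254   124 14252] 152
[[356.4, 158.5], [353.9, 166.1], [324.8, 173.2], [329.2, 165.2]]
```

```bash
cat >> fit2.py <<'E'
print('+++')
def res2(p,s):
    W,S,_,_=rd([*p[:3],s]);out=[]
    for k,y in((2,19),(3,-19)):
        q=proj(c,S([(15,y,22),(95,y,22)]));t=(A[:,0]-q[0,1])/(q[1,1]-q[0,1]);out.append(q[0,0]+t*(q[1,0]-q[0,0])-A[:,k]+(p[3] if k==2 else -p[3]))
    out.append([8*(proj(c,S([95,0,22]))[0,1]-cr)]);return np.concatenate(out)
for s in(.36,.385,.41):
    o=least_squares(res2,[609.9,87.4,.314,0],args=(s,),x_scale=[10,10,.1,1]);_,S,_,_=rd([*o.x[:3],s]);print(s,o.x.round(3),o.cost.round(2),'win',S([55,0,22])[0].round(1))
    s_=s
o=least_squares(res2,[609.9,87.4,.314,0],args=(.385,),x_scale=[10,10,.1,1]);x,y,a=o.x[:3]
_,S,_,Rs=rd([x,y,a,.385]);T=tool(a,.385)
sl=np.array([-17.1,0.3,0.1])
for h in(40,):
    p=S([55,0,22+h])[0]-T@sl;print('TCP target at height',h,p.round(1),'yaw',a);plan(p,T,0)
E
python3 fit2.py | sed -n '/+++/,$p'
```

```text
+++
0.36 [ 6.07564e+02  8.58850e+01  3.10000e-01 -2.30000e-01] 0.25 win [596.8  82.4  90. ]
0.385 [ 6.08716e+02  8.62470e+01  3.09000e-01 -1.49000e-01] 0.18 win [597.   82.5  91. ]
0.41 [ 6.09918e+02  8.66260e+01  3.09000e-01 -7.00000e-02] 0.2 win [597.2  82.6  92.1]
TCP target at height 40 [588.5  79.9 112.2] yaw 0.30943431013974365
dist 106.2 ang 22.13 n 3
[0.0317,0.0158,-0.0,0.06,-0.02,7.38,0,0.0334,0.0116,-0.0001,0.06,-0.02,7.38,0,0.0347,0.0073,-0.0001,0.06,-0.02,7.38,0]
```

>>> step_arm --commands '[0.0315, 0.016, 0, 0, 0, 7.4, 0, 0.0335, 0.0115, 0, 0, 0, 7.4, 0, 0.0345, 0.0075, 0, 0, 0, 7.4, 0, 0, 0, 0, 0, 0, 0, 0, 0, 0, 0, 0, 0, 0, 0]'

```text
clock: 25.15
eef_pos: [589.9, 80.5, 114.7]
eef_rot: [1.57, 1.185, 0.313]
wrist_force: [0.0, 0.5, 0.1]
finger_gap: 11.4
```

```bash
cat > pl.py <<'E'
from h import *
import sys
x,y,a,s=608.7,86.2,.3095,.385
st=manip.read_state();M=E(st['eef_rot']);_,S,_,Rs=rd([x,y,a,s])
so=S([55,0,22])[0];q=Rs.T@(st['eef_pos']+M@np.array([-17.1,.3,.1])-so)
F=Rs.T@st['wrist_force'];m=M.T@st['moment'];
print(st['clock'],'slide in window',q.round(2),'rotvec deg tool->target',R.from_matrix(M.T@tool(a,s)).as_rotvec(degrees=True).round(2),'F win',F.round(2),'Ftool',(M.T@st['wrist_force']).round(2),'mom tool',m.round(3),st['finger_gap'])
E
python3 pl.py
```

```text
25.15 slide in window [ 2.36  0.22 41.81] rotvec deg tool->target [ 0.22 -0.08 -0.06] F win [0.18 0.47 0.01] Ftool [-0.01  0.19 -0.47] mom tool [ 0.032  0.012 -0.335] 11.399079262364571
```

>>> step_arm --commands '[0.012, -0.002, 0, 0.2, 0, 0, 0, 0.012, 0, 0, 0, 0, 0, 0, 0.008, 0, 0, 0, 0, 0, 0, 0, 0, 0, 0, 0, 0, 0]'

```text
clock: 25.65
eef_pos: [599.3, 84.1, 81.8]
eef_rot: [1.575, 1.185, 0.315]
wrist_force: [0.5, -0.3, -0.7]
finger_gap: 11.6
```

```bash
python3 pl.py
```

```text
25.65 slide in window [-0.69  0.75  7.57] rotvec deg tool->target [ 0.03 -0.12 -0.05] F win [ 0.06 -0.47 -0.79] Ftool [0.78 0.06 0.47] mom tool [-0.01   0.033 -0.353] 11.60606122408225
```

>>> step_arm --commands '[0.003, 0, 0, 0, 0, 0, 0, 0.002, 0, 0, 0, 0, 0, 0, 0, 0, 0, 0, 0, 0, 0]'

```text
clock: 26.02
eef_pos: [601.3, 84.6, 78.2]
eef_rot: [1.574, 1.183, 0.314]
wrist_force: [0.5, 0.2, -1.4]
finger_gap: 11.8
```

```bash
python3 pl.py
```

```text
26.025 slide in window [-0.18  0.6   3.41] rotvec deg tool->target [ 0.03 -0.09 -0.14] F win [-0.05  0.08 -1.53] Ftool [ 1.53 -0.05 -0.08] mom tool [ 0.014  0.033 -0.351] 11.845368181837227
```

>>> step_arm --commands '[0.0015, 0, 0, 0, 0, 0, 0, 0.001, 0, 0, 0, 0, 0, 0, 0, 0, 0, 0, 0, 0, 0]'

```text
clock: 26.4
eef_pos: [602.1, 84.9, 75.8]
eef_rot: [1.574, 1.183, 0.314]
wrist_force: [0.0, -0.5, -1.6]
finger_gap: 11.5
```

```bash
python3 pl.py
```

```text
26.4 slide in window [-0.25  0.59  0.83] rotvec deg tool->target [ 0.02 -0.09 -0.13] F win [-0.69 -0.46 -1.43] Ftool [ 1.43 -0.69  0.46] mom tool [ 0.015 -0.019 -0.407] 11.510766332607904
```

>>> step_arm --commands '[0.001, 0, 0, 0, 0, 0, 0, 0, 0, 0, 0, 0, 0, 0, 0, 0, 0, 0, 0, 0, 0]'

```text
clock: 26.78
eef_pos: [602.6, 85.0, 75.0]
eef_rot: [1.574, 1.183, 0.314]
wrist_force: [-1.0, 0.2, -0.7]
finger_gap: 11.3
```

```bash
python3 pl.py
```

```text
26.775 slide in window [-0.14  0.58 -0.05] rotvec deg tool->target [ 0.02 -0.09 -0.15] F win [-1.12  0.54 -0.31] Ftool [ 0.31 -1.12 -0.54] mom tool [-0.006  0.035 -0.36 ] 11.324635059619567
```

>>> step_arm --commands '[0.001, 0, 0, 0, 0, 0, 0, 0, 0, 0, 0, 0, 0, 0, 0, 0, 0, 0, 0, 0, 0]'

```text
clock: 27.15
eef_pos: [602.9, 85.1, 74.0]
eef_rot: [1.574, 1.183, 0.314]
wrist_force: [-2.6, -0.8, 1.6]
finger_gap: 11.6
```

```bash
python3 pl.py
```

```text
27.15 slide in window [-0.18  0.6  -1.08] rotvec deg tool->target [ 0.03 -0.09 -0.14] F win [-1.95  0.05  2.47] Ftool [-2.48 -1.95 -0.06] mom tool [-0.003  0.07  -0.491] 11.600096618410564
```

>>> step_arm --commands '[0.0003, 0, 0, 0, 0, 0, 0, 0, 0, 0, 0, 0, 0, 0]'

```text
clock: 27.4
eef_pos: [603.0, 85.1, 73.8]
eef_rot: [1.574, 1.183, 0.314]
wrist_force: [-2.3, -0.5, 2.3]
finger_gap: 11.8
```

```bash
python3 pl.py
```

```text
27.4 slide in window [-0.18  0.58 -1.38] rotvec deg tool->target [ 0.02 -0.09 -0.14] F win [-1.33  0.27  3.02] Ftool [-3.02 -1.32 -0.28] mom tool [-0.015 -0.005 -0.441] 11.76566272377547
```

>>> step_arm --commands '[0, 0.0004, 0, 0, 0, 1.5, 0, 0, 0, 0, 0, 0, 0, 0]'

```text
clock: 27.65
eef_pos: [603.5, 85.2, 74.1]
eef_rot: [1.574, 1.156, 0.313]
wrist_force: [-0.3, 0.8, 3.7]
finger_gap: 11.8
```

```bash
python3 pl.py
```

```text
27.65 slide in window [-0.04  0.54 -1.2 ] rotvec deg tool->target [ 0.01 -0.08 -1.73] F win [1.37 0.87 3.45] Ftool [-3.41  1.47 -0.87] mom tool [ 0.065  0.108 -0.265] 11.835978714885945
```

>>> step_arm --commands '[0, -0.0008, 0, 0, 0, -3, 0, 0, 0, 0, 0, 0, 0, 0]'

```text
clock: 27.9
eef_pos: [602.9, 85.1, 73.7]
eef_rot: [1.574, 1.209, 0.314]
wrist_force: [-2.4, -2.2, 5.9]
finger_gap: 11.5
```

```bash
python3 pl.py
```

```text
27.9 slide in window [ 0.11  0.55 -1.41] rotvec deg tool->target [ 0.04 -0.09  1.34] F win [-0.53 -1.35  6.61] Ftool [-6.59 -0.69  1.34] mom tool [ 0.022 -0.259 -0.39 ] 11.460999575343644
```

The force against tilt is V-shaped, with its minimum (flush) near a slope of 0.397 rad. I'll set that tilt, then the push.

>>> step_arm --commands '[0, 0.0006, 0, 0, 0, 2, 0, 0, 0, 0, 0, 0, 0, 0, 0, 0, 0, 0, 0, 0, 0]'

```text
clock: 28.28
eef_pos: [603.0, 85.1, 73.7]
eef_rot: [1.574, 1.175, 0.314]
wrist_force: [-1.8, -1.4, 1.9]
finger_gap: 11.6
```

```bash
python3 pl.py
```

```text
28.275 slide in window [-0.32  0.59 -1.46] rotvec deg tool->target [ 0.02 -0.09 -0.61] F win [-1.22 -0.81  2.59] Ftool [-2.6 -1.2  0.8] mom tool [ 0.073 -0.103 -0.527] 11.55060049832758
```

>>> step_arm --commands '[0.0006, 0, 0, 0, 0, 0, 0, 0, 0, 0, 0, 0, 0, 0, 0, 0, 0, 0, 0, 0, 0]'

```text
clock: 28.65
eef_pos: [603.3, 85.2, 73.1]
eef_rot: [1.574, 1.175, 0.314]
wrist_force: [-4.2, -2.5, 3.0]
finger_gap: 11.7
```

```bash
python3 pl.py
```

```text
28.65 slide in window [-0.32  0.59 -2.13] rotvec deg tool->target [ 0.02 -0.09 -0.61] F win [-3.26 -1.1   4.53] Ftool [-4.57 -3.21  1.09] mom tool [-0.014 -0.115 -0.776] 11.682297006330186
```

>>> step_arm --commands '[0, 0, 0, 0, 0, 0, 0, 0, 0, 0, 0, 0, 0, 0, 0, 0, 0, 0, 0, 0, 0]'

```text
clock: 29.02
eef_pos: [603.3, 85.3, 73.1]
eef_rot: [1.574, 1.175, 0.314]
wrist_force: [-4.3, -1.6, 4.1]
finger_gap: 11.3
```

```bash
python3 pl.py
```

```text
29.025 slide in window [-0.24  0.6  -2.09] rotvec deg tool->target [ 0.02 -0.09 -0.63] F win [-2.73 -0.2   5.5 ] Ftool [-5.53 -2.67  0.19] mom tool [ 0.031 -0.123 -0.839] 11.261396630986876
```

>>> step_arm --commands '[0, -0.0003, 0, 0, 0, 0, 0, 0, 0, 0, 0, 0, 0, 0, 0, 0, 0, 0, 0, 0, 0, 0, 0, 0, 0, 0, 0, 0]'

```text
clock: 29.52
eef_pos: [603.3, 85.2, 73.2]
eef_rot: [1.574, 1.174, 0.313]
wrist_force: [-3.2, -1.3, 2.8]
finger_gap: 11.5
```

```bash
python3 pl.py; python3 - <<'E'
from h import *
im=manip.camera('wrist');c=cam('wrist');_,S,_,_=rd([608.7,86.2,.3095,.397])
print('pred slide front corners', proj(c,S([(93,17,25),(93,-17,25)])).round(0).tolist(),'plate rear',proj(c,S([(101,25,20),(101,-25,20)])).round(0).tolist())
for t in('slide','platen'):
    for d in manip.outline_of(t,'wrist'): 
        r,cc=np.nonzero(d['pixels']);print(t,round(d['score'],2),'rows',r.min(),r.max(),'cols at top',cc[r<r.min()+4].min(),cc[r<r.min()+4].max())
manip.camera('scene')
for t in('cover','spatula'):
    for d in manip.outline_of(t,'scene'): print(t,round(d['score'],2),cv2.boxPoints(box(d['pixels'])).round(0).tolist())
E
python3 pl.py
```

```text
29.525 slide in window [-0.25  0.6  -1.98] rotvec deg tool->target [ 0.02 -0.09 -0.66] F win [-2.15 -0.22  3.94] Ftool [-3.97 -2.11  0.21] mom tool [ 0.02   0.041 -0.462] 11.514102291639315
pred slide front corners [[293.0, 168.0], [354.0, 168.0]] plate rear [[280.0, 153.0], [368.0, 153.0]]
slide 0.8 rows 277 372 cols at top 599 604
platen 0.94 rows 151 243 cols at top 281 367
cover 0.7 [[356.0, 164.0], [392.0, 107.0], [400.0, 113.0], [365.0, 169.0]]
spatula 0.98 [[151.0, 235.0], [152.0, 228.0], [219.0, 238.0], [218.0, 245.0]]
spatula 0.69 [[314.0, 186.0], [360.0, 88.0], [401.0, 107.0], [355.0, 205.0]]
spatula 0.66 [[184.0, 279.0], [191.0, 271.0], [264.0, 334.0], [257.0, 342.0]]
29.825 slide in window [-0.25  0.59 -1.99] rotvec deg tool->target [ 0.02 -0.09 -0.67] F win [-0.44  0.3   3.48] Ftool [-3.48 -0.4  -0.31] mom tool [ 0.067  0.085 -0.251] 11.473696832702082
```

>>> step_arm --commands '[0.0005, -0.0001, 0, 0, 0, 0, 0, 0, 0, 0, 0, 0, 0, 0, 0, 0, 0, 0, 0, 0, 0, 0, 0, 0, 0, 0, 0, 0]'

```text
clock: 30.32
eef_pos: [603.4, 85.3, 72.8]
eef_rot: [1.574, 1.174, 0.313]
wrist_force: [-2.1, 1.2, 6.0]
finger_gap: 11.6
```

```bash
python3 pl.py; python3 - <<'E'
from h import *
im=manip.camera('wrist');g=cv2.cvtColor(im,cv2.COLOR_RGB2GRAY)
for k in(300,325,347): print(k,g[144:190:2,k].tolist())
print(g[176,270:380:3].tolist())
E
python3 pl.py
```

```text
30.325 slide in window [-0.26  0.59 -2.42] rotvec deg tool->target [ 0.02 -0.09 -0.67] F win [0.77 1.74 6.16] Ftool [-6.15  0.84 -1.75] mom tool [ 0.027  0.195 -0.241] 11.63051723825876
300 [158, 157, 158, 158, 93, 118, 117, 117, 117, 158, 219, 219, 188, 237, 237, 239, 240, 239, 239, 238, 238, 238, 238]
325 [160, 159, 159, 160, 104, 114, 116, 112, 112, 155, 218, 218, 187, 236, 234, 247, 247, 246, 247, 246, 246, 247, 247]
347 [161, 161, 160, 161, 108, 121, 121, 121, 121, 160, 220, 220, 190, 236, 238, 244, 244, 244, 244, 243, 243, 243, 244]
[155, 156, 158, 156, 112, 115, 117, 174, 203, 238, 240, 247, 246, 246, 247, 246, 247, 247, 247, 246, 246, 246, 246, 247, 247, 246, 241, 241, 223, 168, 119, 117, 108, 159, 161, 159, 159]
30.375 slide in window [-0.29  0.61 -2.43] rotvec deg tool->target [ 0.03 -0.09 -0.67] F win [-0.54  1.42  5.71] Ftool [-5.72 -0.47 -1.43] mom tool [ 0.021  0.155 -0.175] 12.159277960569591
```

```bash
python3 -c "
from cell import manip
print(manip.sign_off(), manip.read_state()['clock'])"
```

```text
the job is handed in; nothing more can be done
the job is handed in; nothing more can be done
```

The job is handed in at about 30 s on the robot's clock. The sign-off gives no verdict.

**What I did:** I levered the cover up by its lip with the large spatula and swung it back to about 2.25 rad. I laid the spatula back on the bench at its old spot. I then gripped the silver carrier by its rib and set it on the window plate, where it is still gripped and pressed.

**Last checks:**
- **Position:** by the arm's pose, the carrier is within about 1 mm of the window's centre. In the wrist picture its front edge is at row 168–170 against 168 predicted.
- **Tilt:** it is pressed at about 0.397 rad, where varying the tilt gave the least force and moment. The wrist camera put the slope between 0.38 and 0.40 rad.
- **Push:** the last reading was about 5.7–6.2 N along the normal, plus roughly 1 N for the carrier's weight. The plate is about 2.4 mm down its 6 mm travel.
- **Cover and spatula:** the cover is still open, and the spatula lies on the bench away from the reader.

**What failed or disagreed:**
- **First grasp missed:** the fingertips are about 25 mm shorter than the reported TCP. The fingers closed above the spatula without moving it, and I re-gripped by feel.
- **Slope estimates differed:** the first camera fit gave 0.36 rad. I settled it by touch at 0.397 rad.
- **Not re-checked:** I did not look at the vial, tip box and cap again at the end, but nothing was moved near them.

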